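Change over the packs in the charging station

ROBOT

A 6-joint arm with a two-finger parallel gripper is mounted at the origin on a cart in front of the work surface, level with it; the furniture and walls round the work are solid. World frame = base frame: x ahead of the robot, y to its left, z up, the work surface at z = 0. Lengths are in mm, angles in rad, forces in N, time in s.
With the tool pointing down it reaches from about 300 to 875 mm from the base axis. Payload 4.2 kg.
Tool frame: the origin (TCP) lies between the finger pads; the fingertips stand 17 mm ahead of it and the grasp point (between the pads) lies 2 mm behind it; z points along the fingers, y is the line along which they close (so a half turn about z gives the same grasp; the last joint's range is limited). The gripper opens to 85 mm and grips with 20 to 120 N. Pads are 22 mm wide; open, the fingers measure 114 mm over their backs; the gripper's body (76 mm by 85 mm) begins 54 mm behind the grasp point. The pads swing forward as they close: fully open they stand 13 mm farther back than shut.
Start: joints at [-1.217, 0.32, 1.565, -0, 1.257, -0.02], TCP at [209.968, -535.307, 248.338] pointing down, gripper open.
Joint ranges: [-3.11, 3.11], [-0.84, 2.01], [0.21, 2.61], [-1.34, 4.49], [0.05, 2.63], [-2.56, 2.56]. Speed limits (rad/s): [2.57, 2.57, 3.14, 3.14, 3.14, 3.14].

INTERFACE

Orientations are given as a 3x3 rotation matrix whose columns are the frame's x, y, z axes.
In Python, from plant import sensors, capture, camera_model, job gives the robot as it stands.
- The arm moves only by the tool play_rows, never from a script. Its arguments are lists of equal length, an entry for each row: "translation": the shift along the tool's x, y, z in m, a list of three; "yaw": the turn about the tool's z in degrees; "hand": the closure, from 0 (fully open) to 1 (shut). A call has 1 to 5 rows; each row is the pose to reach, as a shift and turn from the pose commanded when the call began, along the tool's axes at that moment; what a row does not reach only later rows make up. A row lasts 1/12 s, in which the tool goes at most 41.7 mm and 7.16 degrees, less where a joint would pass 70% of its speed; a pose out of reach is approached as far as the arm can. A call with a gripper value outside its range is refused whole. The fingers move at their own pace and stop on an object; "grip_force" is the grip in N (left out, the last holds). Time passes only in rows, so rows that repeat a pose let the fingers close. It gives the time, the measured TCP pose, the force, the opening and the grip force at its end, in the units of the state.
- sensors.observe(): the state, without advancing time (a new reading comes with each control period).
- capture(name): name is "scene" or "top" or "wrist"; returns the picture (384x512x3 uint8, blue, green, red); there is no depth.
- camera_model(name): a dict with "K" (3x3 intrinsics, pixels), "D" ([k1, k2, p1, p2, k3] as OpenCV has them; the pictures are not rectified), "R" (3x3) and "t" (3): a world point X has camera coordinates R X + t. Camera axes: x right, y down, z forward; pixel columns grow to the right and rows downward; lengths in mm; the calibration is good to about 2 mm. A picture is of the moment at which its call begins: read the wrist's pose just before it. camera_model takes no time and is no camera call; for the wrist camera it gives the pose at the moment of the call.
- job.sign_off(): hands the job in; it is judged then, once.
The state is a dict: "time": time; "joints": joint angles; "joint_velocities": joint speeds; "joint_efforts": joint torques, N m; "tcp_pos": TCP position; "orientation": TCP orientation; "wrist_force": force on the tool from outside, world axes, zero at the start; "wrist_torque": the same for the moment, N m; "width": opening from 0.0 (shut) to 1.0 (fully open); "grip_force": force on a finger pad.
Only numpy, scipy, OpenCV 4.12 (cv2) and the standard library are available. Lean on these libraries where they do the work, as an engineer would, in place of code of your own. Each camera call takes 0.05 s, during which the arm holds its last target. There are 200 camera calls.

TASK

The packs in the teal charging station are full: pull the selector knob up and turn it from the amber mark to off (the white mark) so that it drops into its notch, and only then take the full packs out and stand them upright in the grey tray. Plug every flat pack from the bench fully home into a socket, then pull the knob up again and turn it to charge (the green mark) so that it drops in. Never force the knob round without pulling it up, and leave the other things on the bench where they are.

Things in the scene. Friction and masses are not known exactly. Their poses are not given: they have to be found in the camera images.
- selector_grip (a point): middle of the red bar grip of the selector knob, on its vertical axis. The bar is 46 mm long, 16 wide, 34 high; this point is 10 mm below its top and 35 mm above the flat top of the teal control tower. Round its foot a black skirt and steel collar rise 11 mm above the tower top, within 30 mm of the axis. x axis: along the bar towards its white pointer end; z up
- selector (a joint): angle of the selector knob, rad, positive anticlockwise seen from above, range -1.2 to 1.2. Notches at -1.047 (pointer at the amber mark: maintenance charge), 0 (white mark: off; pointer along the station's +x) and +1.047 (green mark: charge). It turns only while pulled up 9 mm or more
- selector_lift (a joint): how far the sprung selector knob is pulled straight up, m: 0 down in a notch, about 0.007 resting on the collar between notches, 0.014 fully up. The spring pulls it down with about 5 N, rising to 10 N fully up; let go over a notch (within about 0.1 rad) it drops in
- station: teal charging station, 108 mm (its x) by 334 mm (its y), fixed to the bench; origin on the bench under its middle, x axis away from the robot at yaw 0. A deck 48 mm high with three sockets in a row along y at y = +124, +44 and -36 mm, and at the -y end a control tower 88 mm wide and 80 mm high whose knob axis is at y = -123 mm.
- well1 (a point): socket 1 of the station: centre of its mouth, in the deck's surface 48 mm above the bench. Rectangular hole 47 mm (x) by 61 mm (y), 22 mm deep, 1.5 mm of play on each side of a pack foot; axes as the station's.
- well2 (a point): socket 2 of the station: centre of its mouth, in the deck's surface 48 mm above the bench. Rectangular hole 47 mm (x) by 61 mm (y), 22 mm deep, 1.5 mm of play on each side of a pack foot; axes as the station's.
- well3 (a point): socket 3 of the station: centre of its mouth, in the deck's surface 48 mm above the bench. Rectangular hole 47 mm (x) by 61 mm (y), 22 mm deep, 1.5 mm of play on each side of a pack foot; axes as the station's.
- full1_centre (a point): charged battery pack 1 of up to three (may be absent), plugged into a socket of the station at the start; four green lamps on its top. Red block 54 (x) by 70 (y) by 38 mm high on a black plug foot 44 by 58 by 20 mm (lowest 5 mm tapered), 58 mm high in all, 0.36 kg; point at its middle, 29 mm above the underside; z up. Fits either way round; seated, the point is 9 mm above the mouth
- full2_centre (a point): charged battery pack 2 of up to three (may be absent), plugged into a socket of the station at the start; four green lamps on its top. Red block 54 (x) by 70 (y) by 38 mm high on a black plug foot 44 by 58 by 20 mm (lowest 5 mm tapered), 58 mm high in all, 0.36 kg; point at its middle, 29 mm above the underside; z up. Fits either way round; seated, the point is 9 mm above the mouth
- full3_centre (a point): charged battery pack 3 of up to three (may be absent), plugged into a socket of the station at the start; four green lamps on its top. Red block 54 (x) by 70 (y) by 38 mm high on a black plug foot 44 by 58 by 20 mm (lowest 5 mm tapered), 58 mm high in all, 0.36 kg; point at its middle, 29 mm above the underside; z up. Fits either way round; seated, the point is 9 mm above the mouth
- flat1_centre (a point): flat battery pack 1 of up to three (may be absent), standing on its foot on the bench at the start; one red lamp on its top. Otherwise the same as a charged pack: block 54 (x) by 70 (y) by 38 mm on a foot 44 by 58 by 20 mm; point at the middle, 29 mm above the underside. Fully plugged in, the block sits flush on the deck and this point is 9 mm above the socket's mouth.
- flat2_centre (a point): flat battery pack 2 of up to three (may be absent), standing on its foot on the bench at the start; one red lamp on its top. Otherwise the same as a charged pack: block 54 (x) by 70 (y) by 38 mm on a foot 44 by 58 by 20 mm; point at the middle, 29 mm above the underside. Fully plugged in, the block sits flush on the deck and this point is 9 mm above the socket's mouth.
- flat3_centre (a point): flat battery pack 3 of up to three (may be absent), standing on its foot on the bench at the start; one red lamp on its top. Otherwise the same as a charged pack: block 54 (x) by 70 (y) by 38 mm on a foot 44 by 58 by 20 mm; point at the middle, 29 mm above the underside. Fully plugged in, the block sits flush on the deck and this point is 9 mm above the socket's mouth.
- tray: grey open carrying tray, 190 mm (x) by 110 mm (y), 30 mm high, walls and floor 4 mm, fixed; origin under its middle on the bench. (Round the work: wall cabinets hang over the bench beyond x = 0.62 m from 0.55 m up; a vise and a torch on a stand are at the right, beyond y = -0.33 m.)
- tape_measure: yellow tape measure, 32 x 74 x 60 mm, a bystander; origin under its middle
- flux_tin: yellow-lidded tin, 67 mm across, 31 mm high, a bystander; origin under its middle
- screwdriver_c: screwdriver with black handle, 172 mm long along its y, 26 mm high, a bystander; origin under its middle

How it is judged (in metres and radians):
On the way, in this order (a step that is already met when the one before it is completed fails the run):
1. the selector has dropped into the off notch (value of joint selector between -0.14 and 0.14 rad and value of joint selector_lift below 0.002 m), for 0.2 s.
2. with the selector off, every charged pack stands in the tray and every flat pack is plugged fully home (all of step 1 and x of full1_centre in the frame of tray between -0.085 and 0.085 m and y of full1_centre in the frame of tray between -0.045 and 0.045 m and height (world z) of each of full1_centre, full2_centre, full3_centre below 0.041 m and angle between each of full1_centre, full2_centre, full3_centre's own z axis and vertical below 0.15 rad and x of full2_centre in the frame of tray between -0.085 and 0.085 m and y of full2_centre in the frame of tray between -0.045 and 0.045 m and x of full3_centre in the frame of tray between -0.085 and 0.085 m and y of full3_centre in the frame of tray between -0.045 and 0.045 m and (horizontal distance between flat1_centre and well1 below 0.005 m or horizontal distance between flat1_centre and well2 below 0.005 m or horizontal distance between flat1_centre and well3 below 0.005 m) and z of each of flat1_centre, flat2_centre, flat3_centre in the frame of station below 0.0605 m and angle between each of flat1_centre, flat2_centre, flat3_centre's own z axis and vertical below 0.08 rad and (horizontal distance between flat2_centre and well1 below 0.005 m or horizontal distance between flat2_centre and well2 below 0.005 m or horizontal distance between flat2_centre and well3 below 0.005 m) and (horizontal distance between flat3_centre and well1 below 0.005 m or horizontal distance between flat3_centre and well2 below 0.005 m or horizontal distance between flat3_centre and well3 below 0.005 m)), for 0.2 s.
3. the selector has dropped into the charge notch (value of joint selector between 0.907 and 1.187 rad and value of joint selector_lift below 0.002 m), for 0.2 s.
At the end, for the whole second after the job is handed in: The selector is down (within 2 mm) in the charge notch (within 0.14 rad); every charged pack stands upright on the floor of the tray; every flat pack is plugged into a socket, within 5 mm of its middle, within 3.5 mm of fully home and not tilted; all packs are released and at rest (all of step 3 and x of full1_centre in the frame of tray between -0.085 and 0.085 m and y of full1_centre in the frame of tray between -0.045 and 0.045 m and height (world z) of each of full1_centre, full2_centre, full3_centre below 0.041 m and angle between each of full1_centre, full2_centre, full3_centre's own z axis and vertical below 0.15 rad and x of full2_centre in the frame of tray between -0.085 and 0.085 m and y of full2_centre in the frame of tray between -0.045 and 0.045 m and x of full3_centre in the frame of tray between -0.085 and 0.085 m and y of full3_centre in the frame of tray between -0.045 and 0.045 m and (horizontal distance between flat1_centre and well1 below 0.005 m or horizontal distance between flat1_centre and well2 below 0.005 m or horizontal distance between flat1_centre and well3 below 0.005 m) and z of each of flat1_centre, flat2_centre, flat3_centre in the frame of station below 0.0605 m and angle between each of flat1_centre, flat2_centre, flat3_centre's own z axis and vertical below 0.08 rad and (horizontal distance between flat2_centre and well1 below 0.005 m or horizontal distance between flat2_centre and well2 below 0.005 m or horizontal distance between flat2_centre and well3 below 0.005 m) and (horizontal distance between flat3_centre and well1 below 0.005 m or horizontal distance between flat3_centre and well2 below 0.005 m or horizontal distance between flat3_centre and well3 below 0.005 m) and linear speed of each of full1, full2, full3, flat1, flat2, flat3 below 0.02 m/s); the robot touches nothing.
It fails at once if the selector is forced round between its notches without being pulled up (value of joint selector_lift below 0.003 m and (value of joint selector between -0.8 and -0.25 rad or value of joint selector between 0.25 and 0.8 rad)).
It fails at once if a charged pack is drawn out of its socket while the selector is not off ((value of joint selector below -0.25 rad or value of joint selector above 0.25 rad) and (((horizontal distance between full1_centre and well1 below 0.02 m or horizontal distance between full1_centre and well2 below 0.02 m or horizontal distance between full1_centre and well3 below 0.02 m) and z of full1_centre in the frame of station above 0.07 m) or ((horizontal distance between full2_centre and well1 below 0.02 m or horizontal distance between full2_centre and well2 below 0.02 m or horizontal distance between full2_centre and well3 below 0.02 m) and z of full2_centre in the frame of station above 0.07 m) or ((horizontal distance between full3_centre and well1 below 0.02 m or horizontal distance between full3_centre and well2 below 0.02 m or horizontal distance between full3_centre and well3 below 0.02 m) and z of full3_centre in the frame of station above 0.07 m))).
It fails at once if a bystander is shifted by more than 50 mm (distance of any of tape_measure, flux_tin, screwdriver_c from where it was at the start of the episode above 0.05 m).
Of full1, full2, full3 only 1 to 2 are there at a start; the rules pass over those that are not, and their reading is None.
Of flat1, flat2, flat3 only 2 to 3 are there at a start; the rules pass over those that are not, and their reading is None.
At some moment in a run one of flat1, flat2, flat3 may be knocked a few centimetres aside while the robot is not near it.
It also fails if it takes over 210 s, if anything falls off the work surface, if the arm or the gripper's body presses on something with over 40 N, if the wrist force passes 120 N, or if a joint passes its speed limit or range.

## Working session

There is one attempt and no reset: what is moved stays moved. The work goes in short steps, Python scripts to look and compute and a tool call to move; the robot and the scene stay as the last step left them, time stands still between calls to the robot, and variables do not carry over. Pictures are saved under pics/ and viewed, at most 14 in all, crops included, and the job is handed in when it is done.

Besides the shell and the picture viewer there is one more tool, called after "Emit:" as name(argument=value, ...), one argument or row to a line, values as JSON. play_rows: Moves the arm, as the interface text tells. Its arguments: {"type":"object","properties":{"translation":{"type":"array","items":{"type":"array","items":{"type":"number"}}},"yaw":{"type":"array","items":{"type":"number"}},"hand":{"type":"array","items":{"type":"number"}},"grip_force":{"type":"number"}},"required":["translation","yaw","hand"]}

```bash
ls; mkdir -p pics; python3 - <<'E'
from plant import sensors,capture,camera_model
import cv2,numpy as np
s=sensors.observe();print(s['time'],s['tcp_pos'],np.round(s['orientation'],3).tolist(),s['width'])
for n in ('scene','top'):
    cv2.imwrite(f'pics/{n}0.png',capture(n)); m=camera_model(n); print(n,{k:np.round(v,3).tolist() for k,v in m.items()})
m=camera_model('wrist');print({k:np.round(v,3).tolist() for k,v in m.items()})
E
```

```text
pics
0.0 [ 209.81783171 -534.87531633  247.47943865] [[0.931, 0.365, -0.001], [0.365, -0.931, 0.002], [0.0, -0.002, -1.0]] 1.0034372353238288
scene {'K': [[482.089, 0.0, 252.749], [0.0, 482.089, 190.288], [0.0, 0.0, 1.0]], 'D': [0.029, 0.0, 0.0, 0.0, 0.0], 'R': [[-0.761, -0.649, -0.006], [-0.47, 0.557, -0.685], [0.448, -0.518, -0.729]], 't': [413.478, 229.107, 1318.234]}
top {'K': [[355.646, 0.0, 254.266], [0.0, 355.646, 190.99], [0.0, 0.0, 1.0]], 'D': [-0.058, 0.0, 0.0, 0.0, 0.0], 'R': [[0.015, -1.0, 0.005], [-0.998, -0.016, -0.066], [0.066, -0.004, -0.998]], 't': [115.151, 438.227, 1008.088]}
{'K': [[328.93, 0.0, 258.582], [0.0, 328.93, 192.274], [0.0, 0.0, 1.0]], 'D': [-0.068, 0.0, 0.0, 0.0, 0.0], 'R': [[0.366, -0.931, -0.001], [-0.895, -0.353, 0.274], [-0.256, -0.099, -0.962]], 't': [-574.5, -35.96, 378.529]}
```

View pics/scene0.png

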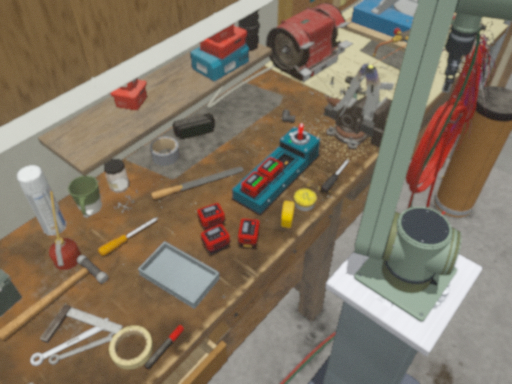

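View pics/top0.png

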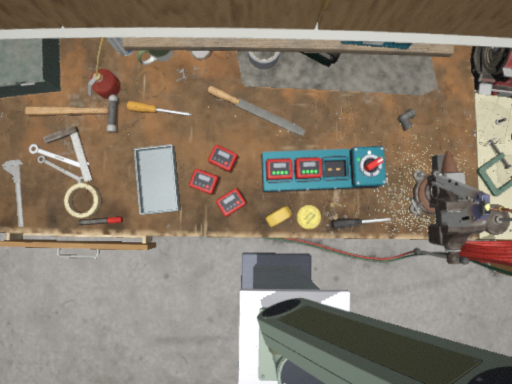

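Top view: station at (262–386, 148–192), with full packs in the left two sockets (280,168) and (309,168), and socket 3 empty at (334,170). The knob is at (371,163). Flat packs are at (222,158), (203,181) and (231,202), and the tray is at (157,180).

```bash
cat > h.py <<'E'
from plant import sensors,capture,camera_model,job
import cv2,numpy as np
def ray(m,uv,z):
    "pixels -> world points on plane z"
    uv=np.asarray(uv,float).reshape(-1,1,2)
    n=cv2.undistortPoints(uv,np.array(m['K']),np.array(m['D'])).reshape(-1,2)
    R=np.array(m['R']);t=np.array(m['t']);c=-R.T@t
    d=np.c_[n,np.ones(len(n))]@R
    return c+d*((z-c[2])/d[:,2])[:,None]
def proj(m,X):
    return cv2.projectPoints(np.asarray(X,float).reshape(-1,1,3),cv2.Rodrigues(np.array(m['R']))[0],np.array(m['t']),np.array(m['K']),np.array(m['D']))[0].reshape(-1,2)
def mask(im,kind):
    h=cv2.cvtColor(im,cv2.COLOR_BGR2HSV);H,S,V=cv2.split(h)
    b={'red':((H<8)|(H>172))&(S>150)&(V>90),'teal':(H>80)&(H<105)&(S>110)&(V>40),
       'grey':(S<60)&(V>110)}[kind]
    return b.astype(np.uint8)*255
def blobs(mk,amin,close=0):
    if close: mk=cv2.morphologyEx(mk,cv2.MORPH_CLOSE,np.ones((close,close),np.uint8))
    cs=cv2.findContours(mk,cv2.RETR_EXTERNAL,cv2.CHAIN_APPROX_NONE)[0]
    return [c for c in cs if cv2.contourArea(c)>amin]
def rect(m,c,z):
    "min-area rectangle in world of contour cast at z: centre, long, short, angle(deg) of the long axis"
    P=ray(m,c.reshape(-1,2)+0.0,z)[:,:2].astype(np.float32)
    (cx,cy),(w,h),a=cv2.minAreaRect(P)
    if w<h: w,h,a=h,w,a+90
    return np.round([cx,cy,w,h,(a+90)%180-90],1)
def go(*wps):
    "each wp: x,y,z,(tool yaw deg: world heading of tool x) -> shifts in the tool frame"
    s=sensors.observe();R=np.array(s['orientation']);p=np.array(s['tcp_pos'])
    a=np.degrees(np.arctan2(R[1,0],R[0,0]));print('tcp',np.round(p,1),'head',round(a,1),'w',round(s['width'],3),'t',round(s['time'],1),'F',np.round(s['wrist_force'],1))
    for x,y,z,h in wps:
        r=np.radians(a);X=np.array([np.cos(r),np.sin(r)]);Y=np.array([np.sin(r),-np.cos(r)])
        d=np.array([x,y])-p[:2];dy=-(h-a)
        print('m',np.round([d@X,d@Y,p[2]-z],1)/1000,'yaw',round(dy,1),'rows>=',int(np.ceil(max(np.linalg.norm([*d,z-p[2]])/41.7,abs(dy)/7.16))))
        p=np.array([x,y,z]);a=h
E
python3 - <<'E'
from h import *
m=camera_model('top');im=cv2.imread('pics/top0.png')
R=np.array(m['R']);print('cam',-R.T@np.array(m['t']))
for c in blobs(mask(im,'red'),60,5): print('red',c.reshape(-1,2).mean(0).round(),rect(m,c,58),rect(m,c,86))
for c in blobs(mask(im,'teal'),800,9): print('teal',rect(m,c,48))
g=blobs(mask(im,'grey')[130:225,125:190],1500)
for c in g: print('tray',rect(m,c+[125,130],30))
E
```

```text
cam [ 368.44748579  126.1513352  1034.34801148]
red [489. 252.] [ 269.1 -528.9  154.8   70.3   89. ] [ 271.9 -510.1  150.4   68.3   89. ]
red [114. 220.] [348.7 507.7  39.4  13.8 -88.9] [349.2 496.7  38.3  13.4 -88.9]
red [231. 202.] [402.8 186.9  70.9  54.3 -57.1] [401.8 185.1  68.8  52.7 -57.1]
red [203. 181.] [459.4 263.7  71.   54.2  71.3] [456.8 259.8  69.   52.6  71.3]
red [372. 164.] [ 514.  -207.1   49.3   17.7  -56. ] [ 509.9 -197.6   47.8   17.2  -56. ]
red [294. 168.] [498.7  13.  151.8  53.8 -86.9] [495.   16.2 147.4  52.2 -86.9]
red [222. 158.] [524.8 211.7  71.   54.7  65. ] [520.3 209.2  69.   53.1  65. ]
red [105.  83.] [734.9 553.   74.5  65.5 -23.6] [724.4 540.8  72.4  63.6 -23.6]
teal [499.7 -72.1 343.9 111.6 -85.7]
tray [464.8 404.  194.4 113.4   7.2]
```

```bash
python3 -c "
from h import *
go((210,-535,400,21.4),(300,-370,400,-10),(400,-250,350,-35),(505,-188,210,-57))"
```

```text
tcp [ 209.8 -534.9  247.6] head 21.4 w 1.0 t 0.1 F [-0.6  0.6 -0.1]
m [ 0.0002  0.0002 -0.1524] yaw 0.0 rows>= 4
m [ 0.144  -0.1208  0.    ] yaw 31.4 rows>= 5
m [ 0.0776 -0.1355  0.05  ] yaw 25 rows>= 4
m [ 0.0504 -0.111   0.14  ] yaw 22 rows>= 5
```

Emit:
play_rows(
  translation=[
    [0,0,-0.04],
    [0,0,-0.08],
    [0,0,-0.12],
    [0,0,-0.152],
    [0,0,-0.152],
  ],
  yaw=[0,0,0,0,0],
  hand=[0,0,0,0,0],
)

```text
time: 0.52
tcp_pos: [210.6, -536.9, 407.7]
orientation: [[0.931, 0.365, 0.005], [0.365, -0.931, -0.013], [-0.0, 0.013, -1.0]]
wrist_force: [0.5, 0.0, -0.2]
width: 0.998
grip_force: 0.0
```

Emit:
play_rows(
  translation=[
    [0.029,-0.024,0],
    [0.058,-0.048,0],
    [0.086,-0.072,0],
    [0.115,-0.097,0],
    [0.144,-0.121,0],
  ],
  yaw=[6.3,12.6,18.8,25.1,31.4],
  hand=[0,0,0,0,0],
)

```text
time: 0.93
tcp_pos: [300.0, -368.2, 399.3]
orientation: [[0.984, -0.179, -0.001], [-0.179, -0.984, 0.001], [-0.001, -0.001, -1.0]]
wrist_force: [-0.0, -0.2, 0.5]
width: 1.005
grip_force: 0.0
```

Emit:
play_rows(
  translation=[
    [0.019,-0.034,0.012],
    [0.038,-0.068,0.025],
    [0.058,-0.101,0.038],
    [0.078,-0.135,0.05],
    [0.078,-0.135,0.05],
  ],
  yaw=[6,12,18.5,25,25],
  hand=[0,0,0,0,0],
)

```text
time: 1.35
tcp_pos: [401.5, -246.6, 347.6]
orientation: [[0.819, -0.573, -0.002], [-0.573, -0.819, 0.004], [-0.005, -0.002, -1.0]]
wrist_force: [0.1, -0.1, -0.6]
width: 1.0
grip_force: 0.0
```

Emit:
play_rows(
  translation=[
    [0.01,-0.022,0.028],
    [0.02,-0.044,0.056],
    [0.03,-0.067,0.084],
    [0.04,-0.089,0.112],
    [0.05,-0.111,0.14],
  ],
  yaw=[4.4,8.8,13.2,17.6,22],
  hand=[0,0,0,0,0],
)

```text
time: 1.77
tcp_pos: [505.0, -187.3, 208.3]
orientation: [[0.542, -0.84, -0.001], [-0.84, -0.542, 0.0], [-0.001, 0.001, -1.0]]
wrist_force: [-0.3, -1.0, 0.4]
width: 0.997
grip_force: 0.0
```

Emit:
play_rows(
  translation=[
    [0,0,0],
    [0,0,0],
    [0,0,0],
  ],
  yaw=[0,0,0],
  hand=[0,0,0],
)

```text
time: 2.02
tcp_pos: [504.4, -188.6, 210.4]
orientation: [[0.546, -0.838, -0.001], [-0.838, -0.546, -0.0], [-0.0, 0.001, -1.0]]
wrist_force: [-0.2, 0.4, 0.7]
width: 0.996
grip_force: 0.0
```

```bash
python3 - <<'E'
from h import *
m=camera_model('wrist');im=capture('wrist');cv2.imwrite('pics/w1.png',im)
go()
for c in blobs(mask(im,'red'),150,3): print(c.reshape(-1,2).mean(0).round(),cv2.contourArea(c),rect(m,c,125))
E
```

```text
tcp [ 504.5 -189.   211.2] head -57.0 w 0.999 t 2.1 F [-0.2 -0.3  1. ]
[182. 314.] 1861.5 [505.9 -80.6  55.1  44.4 -86.9]
[260. 192.] 1447.5 [ 507.7 -195.6   48.8   15.3  -57.3]
```

View pics/w1.png

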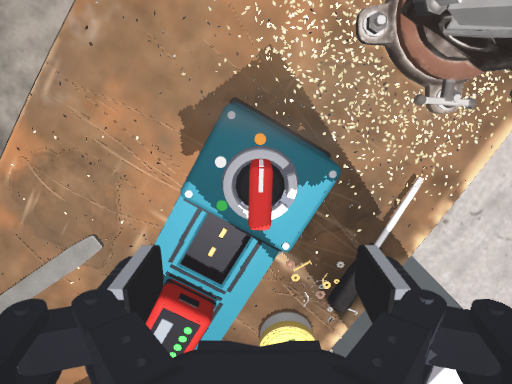

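The wrist view shows the knob bar at (260,192) with its pointer towards the amber dot (260,139). The steel collar is centred near (260.5,185), the empty socket 3 is at (215,250), and a full pack is at (180,315).

```bash
python3 - <<'E'
from h import *
m=camera_model('wrist')
im=cv2.imread('pics/w1.png')
print('ring',ray(m,[[260.5,185]],88),ray(m,[[223,185],[298,185]],88)-0)
mk=mask(im,'red');mk[:150]=0;mk[235:]=0;mk[:,:235]=0;mk[:,285:]=0
for r in range(155,234,6):
    x=np.where(mk[r])[0]; print(r,(x.min(),x.max()) if len(x) else None,end=' ')
print()
for c in blobs(mask(im,'teal'),2000,15): print('teal',c.reshape(-1,2).min(0),c.reshape(-1,2).max(0))
t=[(236,99),(337,175),(287,252),(183,196)]
print(ray(m,t,80))
E
```

```text
ring [[ 506.19551773 -193.76586853   88.        ]] [[ 530.76280388 -177.74761263   88.        ]
 [ 481.63404686 -209.79274326   88.        ]]
155 None 161 (np.int64(252), np.int64(269)) 167 (np.int64(250), np.int64(271)) 173 (np.int64(249), np.int64(272)) 179 (np.int64(249), np.int64(272)) 185 (np.int64(249), np.int64(272)) 191 (np.int64(249), np.int64(271)) 197 (np.int64(249), np.int64(271)) 203 (np.int64(249), np.int64(271)) 209 (np.int64(249), np.int64(270)) 215 (np.int64(249), np.int64(270)) 221 (np.int64(249), np.int64(270)) 227 (np.int64(250), np.int64(269)) 233 None 
teal [155 124] [340 340]
[[ 557.26146429 -238.11784904   80.        ]
 [ 458.14412747 -232.5490101    80.        ]
 [ 453.47209843 -154.77471362   80.        ]
 [ 553.00671074 -149.68307422   80.        ]]
```

```bash
python3 -c "
from h import *
go((506.4,-194,113,-57.2))"
```

```text
tcp [ 504.5 -189.   211.2] head -57.0 w 0.999 t 2.1 F [-0.2 -0.3  1. ]
m [0.0052 0.0012 0.0982] yaw 0.2 rows>= 3
```

Emit:
play_rows(
  translation=[
    [0.005,0.001,0.03],
    [0.005,0.001,0.06],
    [0.005,0.001,0.085],
    [0.005,0.001,0.098],
    [0.005,0.001,0.098],
  ],
  yaw=[0,0,0,0,0],
  hand=[0,0,0,0,0],
  grip_force=60,
)

```text
time: 2.48
tcp_pos: [504.6, -193.4, 110.9]
orientation: [[0.544, -0.839, -0.004], [-0.839, -0.544, 0.001], [-0.003, 0.002, -1.0]]
wrist_force: [0.2, 0.2, 0.1]
width: 1.003
grip_force: 0.0
```

Emit:
play_rows(
  translation=[
    [0,0,0],
    [0,0,0],
    [0,0,0],
    [0,0,0],
    [0,0,0],
  ],
  yaw=[0,0,0,0,0],
  hand=[1,1,1,1,1],
)

```text
time: 2.9
tcp_pos: [507.1, -193.4, 113.4]
orientation: [[0.545, -0.839, 0.002], [-0.839, -0.545, -0.001], [0.002, -0.001, -1.0]]
wrist_force: [0.2, -0.4, 0.1]
width: 0.296
grip_force: 0.0
```

Emit:
play_rows(
  translation=[
    [0,0,0],
    [0,0,0],
    [0,0,0],
    [0,0,0],
    [0,0,0],
  ],
  yaw=[0,0,0,0,0],
  hand=[1,1,1,1,1],
)

```text
time: 3.32
tcp_pos: [506.6, -193.5, 113.2]
orientation: [[0.545, -0.838, 0.001], [-0.838, -0.545, -0.001], [0.001, 0.0, -1.0]]
wrist_force: [-1.1, -2.1, 5.6]
width: 0.178
grip_force: 58.5
```

Gripped at a width of about 15 mm. Next, pull up 12 mm.

Emit:
play_rows(
  translation=[
    [0,0,-0.004],
    [0,0,-0.008],
    [0,0,-0.012],
    [0,0,-0.012],
    [0,0,-0.012],
  ],
  yaw=[0,0,0,0,0],
  hand=[1,1,1,1,1],
)

```text
time: 3.73
tcp_pos: [506.6, -193.4, 123.9]
orientation: [[0.545, -0.838, -0.0], [-0.838, -0.545, -0.001], [0.0, 0.0, -1.0]]
wrist_force: [2.3, -3.5, -9.2]
width: 0.176
grip_force: 58.6
```

Emit:
play_rows(
  translation=[
    [0,0,0],
    [0,0,0],
    [0,0,0],
    [0,0,0],
    [0,0,0],
  ],
  yaw=[0,0,0,0,0],
  hand=[1,1,1,1,1],
)

```text
time: 4.15
tcp_pos: [506.6, -193.4, 124.0]
orientation: [[0.545, -0.838, -0.0], [-0.838, -0.545, -0.001], [0.0, 0.0, -1.0]]
wrist_force: [1.7, -4.6, -7.9]
width: 0.179
grip_force: 58.6
```

Emit:
play_rows(
  translation=[
    [0,0,-0.0015],
    [0,0,-0.0015],
    [0,0,-0.0015],
    [0,0,-0.0015],
    [0,0,-0.0015],
  ],
  yaw=[0,-5,-10,-16,-22],
  hand=[1,1,1,1,1],
)

```text
time: 4.57
tcp_pos: [506.9, -193.1, 125.5]
orientation: [[0.822, -0.569, 0.001], [-0.569, -0.822, 0.0], [0.0, -0.0, -1.0]]
wrist_force: [2.8, -2.3, -9.2]
width: 0.179
grip_force: 58.5
```

Emit:
play_rows(
  translation=[
    [0,0,0],
    [0,0,0],
    [0,0,0],
    [0,0,0],
    [0,0,0],
  ],
  yaw=[-6,-12,-18,-24,-28],
  hand=[1,1,1,1,1],
)

```text
time: 4.98
tcp_pos: [507.1, -192.4, 125.4]
orientation: [[0.993, -0.118, 0.001], [-0.118, -0.993, 0.001], [0.001, -0.001, -1.0]]
wrist_force: [3.8, -1.9, -8.6]
width: 0.175
grip_force: 58.5
```

Emit:
play_rows(
  translation=[
    [0,0,0],
    [0,0,0],
    [0,0,0],
    [0,0,0],
    [0,0,0],
  ],
  yaw=[-5,-10,-10,-10,-10],
  hand=[1,1,1,1,1],
)

```text
time: 5.4
tcp_pos: [507.1, -192.3, 125.7]
orientation: [[0.999, 0.05, 0.001], [0.05, -0.999, 0.002], [0.001, -0.002, -1.0]]
wrist_force: [4.3, 2.4, -7.8]
width: 0.177
grip_force: 58.5
```

Turned to heading 2.9°. Next, lower 12 mm, release, and rise.

Emit:
play_rows(
  translation=[
    [0,0,0.004],
    [0,0,0.008],
    [0,0,0.012],
    [0,0,0.0125],
    [0,0,0.0125],
  ],
  yaw=[0,0,0,0,0],
  hand=[1,1,1,1,1],
)

```text
time: 5.82
tcp_pos: [507.1, -192.3, 113.5]
orientation: [[0.999, 0.051, 0.001], [0.051, -0.999, 0.001], [0.001, -0.001, -1.0]]
wrist_force: [4.3, 3.8, -5.4]
width: 0.174
grip_force: 59.4
```

Emit:
play_rows(
  translation=[
    [0,0,0],
    [0,0,0],
    [0,0,0],
    [0,0,0],
    [0,0,0],
  ],
  yaw=[0,0,0,0,0],
  hand=[0.3,0.3,0,0,0],
)

```text
time: 6.23
tcp_pos: [506.4, -193.3, 113.7]
orientation: [[0.999, 0.052, 0.0], [0.052, -0.999, -0.0], [-0.0, 0.0, -1.0]]
wrist_force: [0.5, -0.3, -0.0]
width: 0.874
grip_force: 0.0
```

Emit:
play_rows(
  translation=[
    [0,0,-0.03],
    [0,0,-0.07],
    [0,0,-0.11],
    [0,0,-0.15],
    [0,0,-0.15],
  ],
  yaw=[0,0,0,0,0],
  hand=[0,0,0,0,0],
)

```text
time: 6.65
tcp_pos: [509.9, -194.6, 272.1]
orientation: [[0.999, 0.052, 0.015], [0.052, -0.999, -0.006], [0.015, 0.007, -1.0]]
wrist_force: [0.9, 0.0, -0.7]
width: 0.998
grip_force: 0.0
```

```bash
python3 - <<'E'
from h import *
m=camera_model('wrist');im=capture('wrist');cv2.imwrite('pics/w2.png',im)
for z in (58,125,86):
  print(z,[ (c.reshape(-1,2).mean(0).round().tolist(),rect(m,c,z).tolist()) for c in blobs(mask(im,'red'),150,3)])
go((495,16,200,93))
E
```

```text
58 [([254.0, 183.0], [492.5, -192.9, 59.4, 18.5, 2.9]), ([59.0, 179.0], [491.4, 17.4, 154.9, 59.2, -86.9])]
125 [([254.0, 183.0], [509.3, -192.4, 47.7, 14.8, 2.9]), ([59.0, 179.0], [508.4, -23.4, 124.4, 47.5, -86.9])]
86 [([254.0, 183.0], [499.5, -192.7, 54.5, 17.0, 2.9]), ([59.0, 179.0], [498.5, 0.4, 142.1, 54.3, -86.9])]
tcp [ 508.5 -194.   268.2] head 3.0 w 1.003 t 6.7 F [-0.3  0.1 -0.7]
m [-0.0024 -0.2105  0.0682] yaw -90.0 rows>= 13
```

View pics/w2.png

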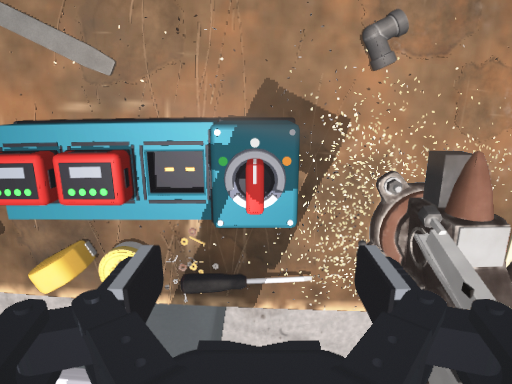

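The knob points at the white mark (bar at (254,185)), so it is in the off notch. The full packs are at (15,178) and (92,176), and socket 3 is at (178,172).

Emit:
play_rows(
  translation=[
    [0,-0.015,0.012],
    [0,-0.03,0.024],
    [0,-0.045,0.036],
    [0,-0.06,0.048],
    [0,-0.08,0.06],
  ],
  yaw=[-7,-14,-21,-28,-35],
  hand=[0,0,0,0,0],
)

```text
time: 7.12
tcp_pos: [501.3, -112.9, 201.4]
orientation: [[0.785, 0.62, -0.003], [0.62, -0.785, 0.0], [-0.002, -0.002, -1.0]]
wrist_force: [0.5, -0.1, 0.1]
width: 1.001
grip_force: 0.0
```

Emit:
play_rows(
  translation=[
    [0,0,0],
    [0,0,0],
    [0,0,0],
    [0,0,0],
    [0,0,0],
  ],
  yaw=[-7,-14,-21,-28,-35],
  hand=[0,0,0,0,0],
)

```text
time: 7.53
tcp_pos: [501.3, -113.0, 201.9]
orientation: [[0.286, 0.958, -0.003], [0.958, -0.286, 0.0], [-0.0, -0.003, -1.0]]
wrist_force: [-0.2, 0.4, -0.0]
width: 0.998
grip_force: 0.0
```

```bash
python3 -c "
from h import *
go((494,20,215,93.1))"
```

```text
tcp [ 501.3 -113.   201.9] head 73.4 w 0.998 t 7.5 F [-0.2  0.4 -0. ]
m [ 0.1253 -0.0451 -0.0131] yaw -19.7 rows>= 4
```

Emit:
play_rows(
  translation=[
    [0.03,-0.011,-0.007],
    [0.06,-0.022,-0.014],
    [0.09,-0.033,-0.02],
    [0.125,-0.045,-0.028],
    [0.125,-0.045,-0.028],
  ],
  yaw=[-5,-10,-15,-19.7,-19.7],
  hand=[0,0,0,0,0],
)

```text
time: 7.95
tcp_pos: [495.2, 24.3, 231.4]
orientation: [[-0.054, 0.999, -0.0], [0.999, 0.054, 0.003], [0.003, -0.0, -1.0]]
wrist_force: [-0.4, -0.9, -0.6]
width: 0.997
grip_force: 0.0
```

Emit:
play_rows(
  translation=[
    [0,0,0],
    [0,0,0],
  ],
  yaw=[0,0],
  hand=[0,0],
)

```text
time: 8.12
tcp_pos: [495.1, 19.2, 230.3]
orientation: [[-0.047, 0.999, -0.002], [0.999, 0.047, -0.001], [-0.001, -0.002, -1.0]]
wrist_force: [0.4, -0.7, 0.0]
width: 1.0
grip_force: 0.0
```

```bash
python3 - <<'E'
from h import *
m=camera_model('wrist');im=capture('wrist');cv2.imwrite('pics/w3.png',im)
for c in blobs(mask(im,'red'),300,3): print(c.reshape(-1,2).mean(0).round().tolist(),cv2.boundingRect(c),rect(m,c,86).tolist(),rect(m,c,58).tolist())
m=camera_model('top');im=capture('top')
for c in blobs(mask(im,'red'),60,5): print('top',c.reshape(-1,2).mean(0).round(),rect(m,c,58),rect(m,c,86))
go()
E
```

```text
[258.0, 221.0] (228, 187, 61, 79) [497.0, -20.6, 73.9, 52.5, -86.9] [497.5, -32.0, 81.5, 57.9, -86.9]
[256.0, 139.0] (226, 99, 64, 84) [492.5, 55.0, 68.0, 52.1, -85.9] [492.5, 51.5, 75.0, 57.5, -85.9]
[169.0, 11.0] (135, 0, 72, 32) [422.5, 147.3, 53.8, 22.2, 1.5] [415.3, 153.4, 59.4, 24.5, 1.5]
top [489. 252.] [ 270.5 -528.9  154.8   67.5   89. ] [ 273.3 -510.1  150.3   65.6   89. ]
top [114. 220.] [347.5 507.6  39.3  16.6 -87.9] [348.1 496.7  38.1  16.1 -87.9]
top [231. 202.] [402.5 186.9  70.1  54.  -57.1] [401.6 185.2  68.1  52.4 -57.1]
top [203. 181.] [459.4 263.7  71.   54.2  71.3] [456.8 259.8  69.   52.6  71.3]
top [275. 169.] [496.8  60.3  55.3  52.9 -89.1] [493.2  62.2  53.7  51.4 -89.1]
top [222. 158.] [524.8 211.7  71.   54.7  65. ] [520.3 209.2  69.   53.1  65. ]
top [105.  82.] [735.4 552.3  75.6  58.6 -16. ] [724.8 540.1  73.5  57.  -16. ]
tcp [495.4  18.5 230.4] head 92.6 w 1.002 t 8.2 F [-0.5 -0.   0. ]
```

View pics/w3.png

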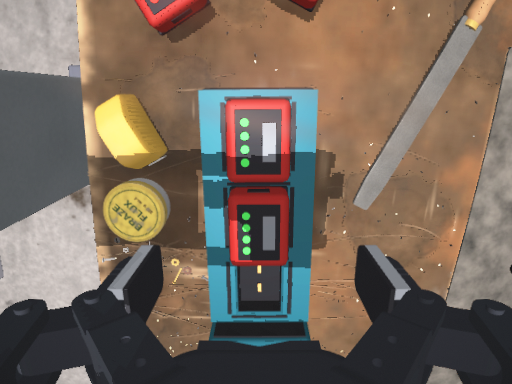

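The two full packs are at (256,139) and (258,226), seen square-on. Bystanders are at the left. Taking pack 1 first.

```bash
python3 -c "
from h import *
go((492.7,54.3,110,93),(492.7,54.3,73,93),(492.7,54.3,165,93),(500,200,165,95),(509.4,350,165,97),(509.4,409.6,130,97),(509.4,409.6,50,97.2),(509.4,409.6,170,97.2))"
```

```text
tcp [495.4  18.5 230.4] head 92.6 w 1.002 t 8.2 F [-0.5 -0.   0. ]
m [ 0.0359 -0.001   0.1204] yaw -0.4 rows>= 4
m [0.    0.    0.037] yaw 0 rows>= 1
m [ 0.     0.    -0.092] yaw 0 rows>= 3
m [0.1451 0.0149 0.    ] yaw -2 rows>= 4
m [0.1486 0.0224 0.    ] yaw -2 rows>= 4
m [0.0592 0.0073 0.035 ] yaw 0 rows>= 2
m [0.   0.   0.08] yaw -0.2 rows>= 2
m [ 0.    0.   -0.12] yaw -0.0 rows>= 3
```

Emit:
play_rows(
  translation=[
    [0.036,-0.001,0.04],
    [0.036,-0.001,0.08],
    [0.036,-0.001,0.12],
    [0.036,-0.001,0.14],
    [0.036,-0.001,0.157],
  ],
  yaw=[-0.4,-0.4,-0.4,-0.4,-0.4],
  hand=[0,0,0,0,0],
  grip_force=80,
)

```text
time: 8.63
tcp_pos: [490.8, 54.1, 70.7]
orientation: [[-0.052, 0.999, -0.006], [0.999, 0.052, -0.001], [-0.0, -0.006, -1.0]]
wrist_force: [-0.4, 0.7, -0.2]
width: 0.997
grip_force: 0.0
```

Emit:
play_rows(
  translation=[
    [0,0,0],
    [0,0,0],
    [0,0,0],
    [0,0,0],
    [0,0,0],
  ],
  yaw=[0,0,0,0,0],
  hand=[0,0,1,1,1],
)

```text
time: 9.05
tcp_pos: [493.6, 55.1, 76.1]
orientation: [[-0.054, 0.999, 0.002], [0.999, 0.054, 0.0], [-0.0, 0.002, -1.0]]
wrist_force: [-7.7, -1.7, 8.2]
width: 0.618
grip_force: 85.0
```

Emit:
play_rows(
  translation=[
    [0,0,0],
    [0,0,0],
    [0,0,0],
    [0,0,0],
    [0,0,0],
  ],
  yaw=[0,0,0,0,0],
  hand=[1,1,1,1,1],
)

```text
time: 9.47
tcp_pos: [493.7, 55.2, 76.1]
orientation: [[-0.054, 0.999, 0.003], [0.999, 0.054, -0.0], [-0.0, 0.002, -1.0]]
wrist_force: [-0.8, -0.4, 5.8]
width: 0.616
grip_force: 85.6
```

Emit:
play_rows(
  translation=[
    [0,0,-0.01],
    [0,0,-0.03],
    [0,0,-0.055],
    [0,0,-0.092],
    [0,0,-0.092],
  ],
  yaw=[0,0,0,0,0],
  hand=[1,1,1,1,1],
)

```text
time: 9.88
tcp_pos: [497.0, 55.8, 173.3]
orientation: [[-0.054, 0.998, 0.014], [0.999, 0.054, 0.001], [0.0, 0.014, -1.0]]
wrist_force: [1.1, 0.3, -2.3]
width: 0.614
grip_force: 85.4
```

```bash
python3 -c "
from h import *
go((500,200,165,95),(509.4,350,165,97),(509.4,409.6,100,97.2),(509.4,409.6,53,97.2),(509.4,409.6,170,97.2))"
```

```text
tcp [497.   55.8 173.3] head 93.1 w 0.614 t 9.9 F [ 1.1  0.3 -2.3]
m [0.1439 0.0109 0.0083] yaw -1.9 rows>= 4
m [0.1486 0.0224 0.    ] yaw -2 rows>= 4
m [0.0592 0.0073 0.065 ] yaw -0.2 rows>= 3
m [0.    0.    0.047] yaw -0.0 rows>= 2
m [ 0.     0.    -0.117] yaw -0.0 rows>= 3
```

Emit:
play_rows(
  translation=[
    [0.03,0.003,0],
    [0.065,0.006,0],
    [0.1,0.01,0],
    [0.145,0.015,0],
    [0.145,0.015,0],
  ],
  yaw=[-0.5,-1,-1.5,-1.9,-1.9],
  hand=[1,1,1,1,1],
)

```text
time: 10.3
tcp_pos: [500.7, 206.9, 166.7]
orientation: [[-0.091, 0.996, 0.002], [0.996, 0.091, 0.005], [0.004, 0.003, -1.0]]
wrist_force: [0.2, -0.5, -3.8]
width: 0.615
grip_force: 85.1
```

Emit:
play_rows(
  translation=[
    [0.03,0.005,0],
    [0.065,0.01,0],
    [0.1,0.015,0],
    [0.149,0.022,0],
    [0.149,0.022,0],
  ],
  yaw=[-0.5,-1,-1.5,-2,-2],
  hand=[1,1,1,1,1],
)

```text
time: 10.72
tcp_pos: [509.2, 357.3, 166.3]
orientation: [[-0.126, 0.992, 0.002], [0.992, 0.126, 0.005], [0.005, 0.003, -1.0]]
wrist_force: [0.5, 0.4, -3.0]
width: 0.612
grip_force: 85.1
```

Emit:
play_rows(
  translation=[
    [0.03,0.004,0],
    [0.059,0.007,0.02],
    [0.059,0.007,0.04],
    [0.059,0.007,0.065],
    [0.059,0.007,0.065],
  ],
  yaw=[0,0,0,0,0],
  hand=[1,1,1,1,1],
)

```text
time: 11.13
tcp_pos: [505.6, 408.8, 95.8]
orientation: [[-0.123, 0.992, -0.009], [0.992, 0.123, -0.007], [-0.006, -0.01, -1.0]]
wrist_force: [-1.2, -2.1, -5.0]
width: 0.622
grip_force: 85.1
```

Emit:
play_rows(
  translation=[
    [0,0,0],
    [0,0,0.015],
    [0,0,0.025],
    [0,0,0.025],
    [0,0,0.025],
  ],
  yaw=[0,0,0,0,0],
  hand=[1,1,1,1,1],
)

```text
time: 11.55
tcp_pos: [509.0, 410.4, 76.8]
orientation: [[-0.122, 0.993, 0.0], [0.993, 0.122, -0.0], [-0.0, 0.0, -1.0]]
wrist_force: [0.7, -0.0, -4.4]
width: 0.615
grip_force: 85.4
```

```bash
python3 -c "
from h import *
cv2.imwrite('pics/t4.png',capture('top')[100:260,100:340].repeat(3,0).repeat(3,1))
go((509.4,409.6,53,97.2),(509.4,409.6,170,97.2))"
```

```text
tcp [509.3 410.8  77.3] head 97.0 w 0.614 t 11.6 F [ 0.4  0.8 -3.7]
m [-0.0012 -0.0001  0.0243] yaw -0.2 rows>= 1
m [ 0.     0.    -0.117] yaw -0.0 rows>= 3
```

View pics/t4.png

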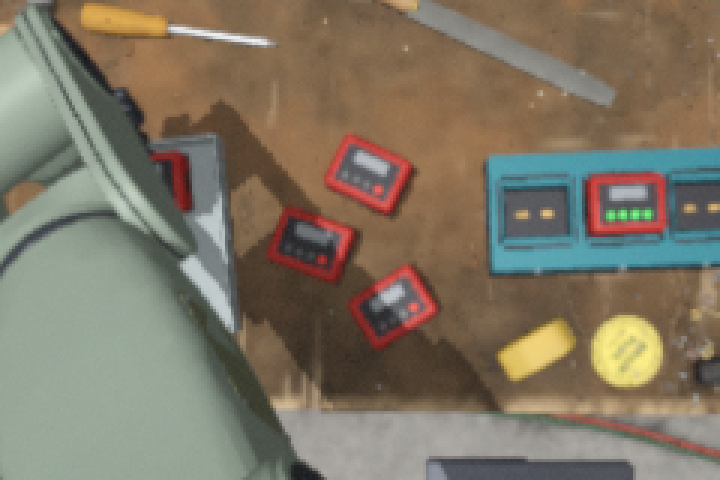

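Pack 1 is inside the tray outline at (172,182) in the 3× crop. Lower it, release, and rise.

Emit:
play_rows(
  translation=[
    [0,0,0.01],
    [0,0,0.018],
    [0,0,0.024],
    [0,0,0.024],
    [0,0,0.024],
  ],
  yaw=[0,0,0,0,0],
  hand=[1,1,1,1,1],
)

```text
time: 12.02
tcp_pos: [508.9, 410.8, 52.2]
orientation: [[-0.122, 0.993, 0.0], [0.993, 0.122, -0.0], [-0.0, 0.0, -1.0]]
wrist_force: [-0.9, 0.5, -0.8]
width: 0.614
grip_force: 85.8
```

Emit:
play_rows(
  translation=[
    [0,0,0],
    [0,0,0],
    [0,0,0],
    [0,0,0],
    [0,0,0],
  ],
  yaw=[0,0,0,0,0],
  hand=[0.25,0.15,0,0,0],
)

```text
time: 12.43
tcp_pos: [509.0, 410.8, 52.4]
orientation: [[-0.122, 0.993, 0.0], [0.993, 0.122, 0.0], [0.0, 0.0, -1.0]]
wrist_force: [-0.4, -0.2, 0.0]
width: 1.003
grip_force: 0.0
```

Emit:
play_rows(
  translation=[
    [0,0,-0.02],
    [0,0,-0.055],
    [0,0,-0.09],
    [0,0,-0.125],
    [0,0,-0.145],
  ],
  yaw=[0,0,0,0,0],
  hand=[0,0,0,0,0],
)

```text
time: 12.85
tcp_pos: [510.0, 411.7, 201.9]
orientation: [[-0.122, 0.992, 0.005], [0.993, 0.122, 0.004], [0.003, 0.005, -1.0]]
wrist_force: [0.8, -0.1, -0.2]
width: 0.998
grip_force: 0.0
```

Emit:
play_rows(
  translation=[
    [0,0,0],
    [0,0,0],
    [0,0,0],
  ],
  yaw=[0,0,0],
  hand=[0,0,0],
)

```text
time: 13.1
tcp_pos: [508.3, 410.3, 196.2]
orientation: [[-0.122, 0.993, -0.001], [0.993, 0.122, -0.001], [-0.001, -0.002, -1.0]]
wrist_force: [-0.4, 0.1, -0.9]
width: 0.997
grip_force: 0.0
```

```bash
python3 - <<'E'
from h import *
m=camera_model('wrist');im=capture('wrist');cv2.imwrite('pics/w5.png',im)
for c in blobs(mask(im,'red'),300,3): print(c.reshape(-1,2).mean(0).round().tolist(),cv2.boundingRect(c),rect(m,c,62).tolist())
go((500,230,198,95),(497.1,50,198,93),(497.1,-25.5,150,93),(497.1,-25.5,74,93))
E
```

```text
[260.0, 336.0] (240, 325, 43, 22) [528.8, 262.2, 40.6, 22.9, -11.5]
[191.0, 314.0] (155, 275, 74, 77) [463.1, 278.2, 85.5, 51.7, 70.9]
[260.0, 182.0] (228, 141, 65, 84) [508.9, 412.7, 69.9, 52.1, -83.0]
[94.0, 27.0] (83, 2, 23, 51) [372.4, 517.0, 35.1, 15.5, -85.0]
tcp [508.1 410.2 195.6] head 97.0 w 0.998 t 13.2 F [ 0.3 -0.2 -0.3]
m [-0.1778 -0.03   -0.0024] yaw 2.0 rows>= 5
m [-0.1791 -0.0186  0.    ] yaw 2 rows>= 5
m [-0.0754 -0.004   0.048 ] yaw 0 rows>= 3
m [0.    0.    0.076] yaw 0 rows>= 2
```

View pics/w5.png

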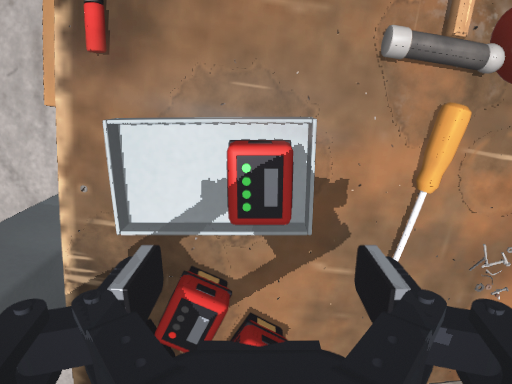

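Pack 1 stands flat in the right of the tray at (260,182), and the left half is free at (165,185). Now pack 2.

Emit:
play_rows(
  translation=[
    [-0.036,-0.006,0],
    [-0.072,-0.012,0],
    [-0.108,-0.018,0],
    [-0.144,-0.024,0],
    [-0.178,-0.03,0],
  ],
  yaw=[0.4,0.8,1.2,1.6,2],
  hand=[0,0,0,0,0],
)

```text
time: 13.57
tcp_pos: [499.6, 228.4, 195.4]
orientation: [[-0.087, 0.996, -0.003], [0.996, 0.087, -0.002], [-0.002, -0.004, -1.0]]
wrist_force: [0.1, -0.4, -0.4]
width: 1.0
grip_force: 0.0
```

Emit:
play_rows(
  translation=[
    [-0.036,-0.004,0],
    [-0.072,-0.008,0],
    [-0.108,-0.012,0],
    [-0.144,-0.015,0],
    [-0.179,-0.019,0],
  ],
  yaw=[0.4,0.8,1.2,1.6,2],
  hand=[0,0,0,0,0],
)

```text
time: 13.98
tcp_pos: [496.4, 48.6, 195.8]
orientation: [[-0.052, 0.999, -0.003], [0.999, 0.052, -0.0], [-0.0, -0.003, -1.0]]
wrist_force: [0.2, -0.4, 0.4]
width: 1.002
grip_force: 0.0
```

Emit:
play_rows(
  translation=[
    [-0.025,-0.001,0.016],
    [-0.05,-0.003,0.032],
    [-0.075,-0.004,0.048],
    [-0.075,-0.004,0.048],
    [-0.075,-0.004,0.048],
  ],
  yaw=[0,0,0,0,0],
  hand=[0,0,0,0,0],
)

```text
time: 14.4
tcp_pos: [496.1, -25.5, 147.3]
orientation: [[-0.05, 0.999, -0.005], [0.999, 0.05, 0.001], [0.001, -0.005, -1.0]]
wrist_force: [0.3, -0.3, -0.1]
width: 1.003
grip_force: 0.0
```

```bash
python3 -c "
from h import *
go((497.1,-25.5,74,93))"
```

```text
tcp [496.1 -25.5 147.3] head 92.9 w 1.003 t 14.4 F [ 0.3 -0.3 -0.1]
m [-0.0001  0.001   0.0733] yaw -0.1 rows>= 2
```

Emit:
play_rows(
  translation=[
    [0,0.001,0.03],
    [0,0.001,0.06],
    [0,0.001,0.073],
    [0,0.001,0.073],
    [0,0.001,0.073],
  ],
  yaw=[0,0,0,0,0],
  hand=[0,0,0,0,0],
)

```text
time: 14.82
tcp_pos: [498.5, -23.7, 76.1]
orientation: [[-0.054, 0.999, -0.001], [0.999, 0.054, 0.0], [0.0, -0.001, -1.0]]
wrist_force: [-0.0, -0.3, 0.2]
width: 0.998
grip_force: 0.0
```

Emit:
play_rows(
  translation=[
    [0,0,0],
    [0,0,0],
    [0,0,0],
    [0,0,0],
    [0,0,0],
  ],
  yaw=[0,0,0,0,0],
  hand=[1,1,1,1,1],
)

```text
time: 15.23
tcp_pos: [498.2, -24.4, 77.9]
orientation: [[-0.053, 0.999, 0.0], [0.999, 0.053, 0.0], [0.0, 0.0, -1.0]]
wrist_force: [-3.6, 1.6, 7.9]
width: 0.61
grip_force: 86.2
```

Emit:
play_rows(
  translation=[
    [0,0,0],
    [0,0,0],
    [0,0,0],
  ],
  yaw=[0,0,0],
  hand=[1,1,1],
)

```text
time: 15.48
tcp_pos: [498.2, -24.4, 77.9]
orientation: [[-0.053, 0.999, 0.0], [0.999, 0.053, 0.0], [0.0, 0.0, -1.0]]
wrist_force: [-3.2, 0.8, 8.6]
width: 0.61
grip_force: 86.2
```

Emit:
play_rows(
  translation=[
    [0,0,-0.01],
    [0,0,-0.03],
    [0,0,-0.06],
    [0,0,-0.095],
    [0,0,-0.095],
  ],
  yaw=[0,0,0,0,0],
  hand=[1,1,1,1,1],
)

```text
time: 15.9
tcp_pos: [502.5, -24.9, 178.1]
orientation: [[-0.053, 0.999, 0.014], [0.999, 0.053, -0.001], [-0.002, 0.014, -1.0]]
wrist_force: [1.5, 0.0, -2.9]
width: 0.618
grip_force: 85.5
```

Emit:
play_rows(
  translation=[
    [0,0,0],
    [0,0,0],
  ],
  yaw=[0,0],
  hand=[1,1],
)

```text
time: 16.07
tcp_pos: [497.5, -24.5, 170.8]
orientation: [[-0.053, 0.999, -0.001], [0.999, 0.053, 0.0], [0.0, -0.001, -1.0]]
wrist_force: [-0.9, 0.7, -5.1]
width: 0.614
grip_force: 85.5
```

```bash
python3 -c "
from h import *
go((480,150,168,95),(440,320,168,97.2),(420.2,398.4,100,97.2),(420.2,398.4,75,97.2))"
```

```text
tcp [497.5 -24.5 170.8] head 93.0 w 0.614 t 16.1 F [-0.9  0.7 -5.1]
m [ 0.1752 -0.0083  0.0028] yaw -2.0 rows>= 5
m [ 0.1728 -0.025   0.    ] yaw -2.2 rows>= 5
m [ 0.0803 -0.0098  0.068 ] yaw -0.0 rows>= 3
m [0.    0.    0.025] yaw -0.0 rows>= 1
```

Emit:
play_rows(
  translation=[
    [0.035,-0.002,0],
    [0.07,-0.003,0],
    [0.105,-0.005,0],
    [0.14,-0.006,0],
    [0.175,-0.008,0],
  ],
  yaw=[-0.4,-0.8,-1.2,-1.6,-2],
  hand=[1,1,1,1,1],
)

```text
time: 16.48
tcp_pos: [479.7, 150.8, 169.2]
orientation: [[-0.087, 0.996, -0.004], [0.996, 0.087, -0.001], [-0.001, -0.004, -1.0]]
wrist_force: [-0.2, -0.1, -4.3]
width: 0.61
grip_force: 85.2
```

Emit:
play_rows(
  translation=[
    [0.035,-0.005,0],
    [0.07,-0.01,0],
    [0.105,-0.015,0],
    [0.14,-0.02,0],
    [0.173,-0.025,0],
  ],
  yaw=[-0.4,-0.8,-1.2,-1.6,-2.2],
  hand=[1,1,1,1,1],
)

```text
time: 16.9
tcp_pos: [439.4, 320.9, 168.9]
orientation: [[-0.126, 0.992, -0.004], [0.992, 0.126, -0.003], [-0.002, -0.004, -1.0]]
wrist_force: [0.2, 0.2, -4.5]
width: 0.617
grip_force: 85.2
```

Emit:
play_rows(
  translation=[
    [0.035,-0.004,0],
    [0.08,-0.01,0],
    [0.08,-0.01,0.03],
    [0.08,-0.01,0.07],
    [0.08,-0.01,0.07],
  ],
  yaw=[0,0,0,0,0],
  hand=[1,1,1,1,1],
)

```text
time: 17.32
tcp_pos: [415.8, 394.3, 92.4]
orientation: [[-0.128, 0.992, -0.014], [0.992, 0.127, -0.013], [-0.011, -0.016, -1.0]]
wrist_force: [-2.2, -1.9, -5.4]
width: 0.612
grip_force: 87.0
```

Emit:
play_rows(
  translation=[
    [0,0,0],
    [0,0,0.01],
    [0,0,0.025],
    [0,0,0.025],
    [0,0,0.025],
  ],
  yaw=[0,0,0,0,0],
  hand=[1,1,1,1,1],
)

```text
time: 17.73
tcp_pos: [421.8, 397.7, 77.0]
orientation: [[-0.125, 0.992, 0.001], [0.992, 0.125, 0.0], [0.0, 0.001, -1.0]]
wrist_force: [1.4, -0.2, -4.1]
width: 0.616
grip_force: 87.1
```

```bash
python3 -c "
from h import *
go((420.2,398.4,54,97.2))"
```

```text
tcp [421.8 397.7  77. ] head 97.2 w 0.616 t 17.7 F [ 1.4 -0.2 -4.1]
m [ 0.0008 -0.0015  0.023 ] yaw -0.0 rows>= 1
```

Emit:
play_rows(
  translation=[
    [0,0,0.01],
    [0,0,0.018],
    [0,0,0.023],
    [0,0,0.023],
    [0,0,0.023],
  ],
  yaw=[0,0,0,0,0],
  hand=[1,1,1,1,1],
)

```text
time: 18.15
tcp_pos: [421.5, 398.0, 54.0]
orientation: [[-0.126, 0.992, 0.001], [0.992, 0.126, 0.0], [0.0, 0.001, -1.0]]
wrist_force: [0.7, -1.8, 3.3]
width: 0.613
grip_force: 88.3
```

Emit:
play_rows(
  translation=[
    [0,0,0],
    [0,0,0],
    [0,0,0],
    [0,0,0],
    [0,0,0],
  ],
  yaw=[0,0,0,0,0],
  hand=[0.25,0.15,0,0,0],
)

```text
time: 18.57
tcp_pos: [421.4, 398.1, 53.3]
orientation: [[-0.126, 0.992, 0.0], [0.992, 0.126, 0.0], [0.0, 0.0, -1.0]]
wrist_force: [0.0, 0.1, 0.2]
width: 1.003
grip_force: 0.0
```

Emit:
play_rows(
  translation=[
    [0,0,-0.02],
    [0,0,-0.055],
    [0,0,-0.09],
    [0,0,-0.125],
    [0,0,-0.146],
  ],
  yaw=[0,0,0,0,0],
  hand=[0,0,0,0,0],
)

```text
time: 18.98
tcp_pos: [422.2, 398.9, 203.3]
orientation: [[-0.126, 0.992, 0.004], [0.992, 0.126, 0.004], [0.003, 0.005, -1.0]]
wrist_force: [0.3, 0.3, -1.3]
width: 0.998
grip_force: 0.0
```

Emit:
play_rows(
  translation=[
    [0,0,0],
    [0,0,0],
    [0,0,0],
  ],
  yaw=[0,0,0],
  hand=[0,0,0],
)

```text
time: 19.23
tcp_pos: [420.7, 397.5, 198.3]
orientation: [[-0.126, 0.992, -0.001], [0.992, 0.126, -0.001], [-0.001, -0.002, -1.0]]
wrist_force: [-0.4, 0.3, -1.1]
width: 0.998
grip_force: 0.0
```

```bash
python3 - <<'E'
from h import *
m=camera_model('wrist');im=capture('wrist')
for c in blobs(mask(im,'red'),300,3): print(c.reshape(-1,2).mean(0).round().tolist(),cv2.boundingRect(c),rect(m,c,62).tolist())
m=camera_model('top');im=capture('top')
for c in blobs(mask(im,'red'),60,5): print('top',c.reshape(-1,2).mean(0).round(),rect(m,c,58))
go((457,263,200,71.3))
E
```

```text
[337.0, 337.0] (315, 320, 47, 33) [515.3, 256.3, 41.4, 35.7, -20.2]
[207.0, 329.0] (178, 306, 60, 46) [387.3, 251.2, 58.4, 43.2, 22.0]
[279.0, 311.0] (242, 273, 78, 73) [457.0, 276.9, 81.0, 58.0, 71.3]
[363.0, 182.0] (327, 142, 72, 80) [505.3, 411.2, 67.6, 56.1, -82.9]
[260.0, 182.0] (228, 141, 65, 83) [421.8, 399.8, 69.6, 52.4, -82.7]
[193.0, 23.0] (184, 0, 20, 48) [357.8, 514.0, 32.9, 14.0, -85.3]
top [489. 252.] [ 269.1 -528.9  154.8   70.3   89. ]
top [155. 193.] [422.9 396.   70.4  49.8 -82.7]
top [211. 191.] [434.1 242.  146.3  75.6  39.9]
top [372. 164.] [ 5.141e+02 -2.079e+02  4.500e+01  2.270e+01 -5.000e-01]
top [151. 162.] [508.4 408.7  70.1  52.8 -87.7]
top [222. 158.] [524.8 211.7  71.   54.7  65. ]
top [105.  82.] [736.9 555.2  74.9  66.5  46.5]
tcp [420.6 397.4 197.5] head 97.2 w 0.996 t 19.3 F [-0.5 -0.4 -1.4]
m [-0.1379  0.0193 -0.0025] yaw 25.9 rows>= 4
```

Both charged packs are in the tray. One flat pack seems to have been knocked next to its neighbour, so I'll look from above.

```bash
python3 -c "
from h import *
go((450,165,260,80))"
```

```text
tcp [420.6 397.4 197.5] head 97.2 w 0.996 t 19.3 F [-0.5 -0.4 -1.4]
m [-0.2342 -0.     -0.0625] yaw 17.2 rows>= 6
```

Emit:
play_rows(
  translation=[
    [-0.02,0,-0.03],
    [-0.055,0,-0.05],
    [-0.09,0,-0.062],
    [-0.13,0,-0.062],
    [-0.17,0,-0.062],
  ],
  yaw=[3,6,10,14,17],
  hand=[0,0,0,0,0],
)

```text
time: 19.75
tcp_pos: [442.5, 228.0, 260.8]
orientation: [[0.172, 0.985, -0.0], [0.985, -0.172, -0.0], [-0.0, -0.0, -1.0]]
wrist_force: [0.7, -0.6, -0.2]
width: 0.998
grip_force: 0.0
```

Emit:
play_rows(
  translation=[
    [-0.03,-0.01,0],
    [-0.061,-0.018,0],
    [-0.061,-0.018,0],
    [-0.061,-0.018,0],
    [-0.061,-0.018,0],
  ],
  yaw=[0,0,0,0,0],
  hand=[0,0,0,0,0],
)

```text
time: 20.17
tcp_pos: [414.8, 172.6, 260.7]
orientation: [[0.17, 0.985, -0.001], [0.985, -0.17, 0.0], [-0.0, -0.001, -1.0]]
wrist_force: [0.5, 0.7, -0.4]
width: 1.001
grip_force: 0.0
```

```bash
python3 - <<'E'
from h import *
m=camera_model('wrist');im=capture('wrist');cv2.imwrite('pics/w6.png',im)
for c in blobs(mask(im,'red'),300,3): print(c.reshape(-1,2).mean(0).round().tolist(),cv2.boundingRect(c),rect(m,c,58).tolist())
go()
E
```

```text
[236.0, 130.0] (196, 89, 81, 83) [400.1, 214.6, 68.5, 53.0, -56.9]
[360.0, 111.0] (324, 72, 73, 79) [522.3, 213.1, 68.5, 57.1, 65.5]
[287.0, 68.0] (256, 28, 65, 82) [458.6, 263.4, 68.4, 52.5, 70.8]
tcp [414.9 173.  260.8] head 80.2 w 0.995 t 20.2 F [0.3 0.4 0.3]
```

View pics/w6.png

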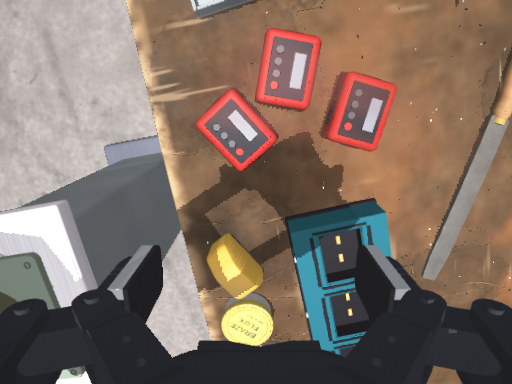

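The flat packs are at (236,130), (287,68) and (360,111), and the first of them is the one that was knocked. The middle one (287,68) goes first, with the fingers only partly open for clearance.

```bash
python3 -c "
from h import *
go((460,266,130,71),(460,266,47,71),(460,266,180,71),(490,150,220,82),(498,-20,250,93))"
```

```text
tcp [414.9 173.  260.8] head 80.2 w 0.995 t 20.2 F [0.3 0.4 0.3]
m [0.0993 0.0286 0.1308] yaw 9.2 rows>= 4
m [0.    0.    0.083] yaw 0 rows>= 2
m [ 0.     0.    -0.133] yaw 0 rows>= 4
m [-0.0999  0.0661 -0.04  ] yaw -11 rows>= 4
m [-0.1672  0.0316 -0.03  ] yaw -11 rows>= 5
```

Emit:
play_rows(
  translation=[
    [0.025,0.007,0.03],
    [0.05,0.014,0.065],
    [0.075,0.021,0.1],
    [0.099,0.029,0.131],
    [0.099,0.029,0.131],
  ],
  yaw=[2.3,4.6,6.9,9.2,9.2],
  hand=[0.18,0.18,0.18,0.18,0.18],
)

```text
time: 20.63
tcp_pos: [459.1, 267.9, 123.3]
orientation: [[0.323, 0.946, -0.008], [0.946, -0.323, -0.004], [-0.006, -0.007, -1.0]]
wrist_force: [-0.5, 0.5, -0.5]
width: 0.823
grip_force: 0.0
```

Emit:
play_rows(
  translation=[
    [0,0,0],
    [0,0,0],
  ],
  yaw=[0,0],
  hand=[0.18,0.18],
)

```text
time: 20.8
tcp_pos: [460.0, 265.6, 130.1]
orientation: [[0.324, 0.946, -0.001], [0.946, -0.324, -0.001], [-0.001, -0.0, -1.0]]
wrist_force: [0.0, 0.2, 0.7]
width: 0.822
grip_force: 0.0
```

```bash
python3 - <<'E'
from h import *
go((460,266,47,71))
m=camera_model('wrist');s=sensors.observe();print('tcp px',proj(m,[s['tcp_pos'],[460,266,58]]))
im=capture('top');m=camera_model('top')
for c in blobs(mask(im,'red'),60,5): print('top',c.reshape(-1,2).mean(0).round(),rect(m,c,58))
E
```

```text
tcp [460.  265.6 130.1] head 71.1 w 0.822 t 20.8 F [0.  0.2 0.7]
m [ 0.0004 -0.0001  0.0831] yaw 0.1 rows>= 2
tcp px [[257.79073859 268.60977559]
 [257.83478809 211.6638141 ]]
top [489. 252.] [ 270.5 -528.9  154.8   67.6   89. ]
top [114. 220.] [347.5 507.6  39.3  16.5 -87.9]
top [373. 164.] [ 5.141e+02 -2.079e+02  4.500e+01  2.270e+01 -5.000e-01]
top [223. 157.] [525.2 211.7  71.1  53.6  64.2]
top [105.  82.] [734.7 550.   75.3  62.5 -17.1]
```

Emit:
play_rows(
  translation=[
    [0,0,0.03],
    [0,0,0.06],
    [0,0,0.083],
    [0,0,0.083],
    [0,0,0.083],
  ],
  yaw=[0,0,0,0,0],
  hand=[0.18,0.18,0.18,0.18,0.18],
)

```text
time: 21.27
tcp_pos: [460.1, 264.5, 48.4]
orientation: [[0.326, 0.945, 0.001], [0.945, -0.326, 0.0], [0.0, 0.001, -1.0]]
wrist_force: [0.2, -0.3, 0.7]
width: 0.818
grip_force: 0.0
```

Emit:
play_rows(
  translation=[
    [0,0,0],
    [0,0,0],
    [0,0,0],
    [0,0,0],
    [0,0,0],
  ],
  yaw=[0,0,0,0,0],
  hand=[1,1,1,1,1],
)

```text
time: 21.68
tcp_pos: [461.3, 265.6, 50.2]
orientation: [[0.326, 0.946, 0.004], [0.946, -0.326, 0.002], [0.004, 0.003, -1.0]]
wrist_force: [-0.6, -0.5, 7.0]
width: 0.609
grip_force: 85.7
```

Emit:
play_rows(
  translation=[
    [0,0,0],
    [0,0,0],
    [0,0,-0.02],
    [0,0,-0.05],
    [0,0,-0.09],
  ],
  yaw=[0,0,0,0,0],
  hand=[1,1,1,1,1],
)

```text
time: 22.1
tcp_pos: [458.4, 263.9, 137.3]
orientation: [[0.325, 0.946, -0.004], [0.946, -0.325, -0.002], [-0.004, -0.003, -1.0]]
wrist_force: [0.3, 0.4, -3.5]
width: 0.615
grip_force: 85.3
```

Emit:
play_rows(
  translation=[
    [0,0,-0.04],
    [-0.04,0.02,-0.06],
    [-0.07,0.04,-0.08],
    [-0.1,0.066,-0.08],
    [-0.1,0.066,-0.08],
  ],
  yaw=[0,-4,-7,-11,-11],
  hand=[1,1,1,1,1],
)

```text
time: 22.52
tcp_pos: [492.2, 143.8, 220.7]
orientation: [[0.14, 0.99, 0.008], [0.99, -0.14, -0.002], [-0.001, 0.008, -1.0]]
wrist_force: [-0.6, -0.3, -3.4]
width: 0.617
grip_force: 85.6
```

Emit:
play_rows(
  translation=[
    [-0.034,0.006,-0.006],
    [-0.067,0.012,-0.012],
    [-0.1,0.018,-0.018],
    [-0.134,0.025,-0.025],
    [-0.167,0.031,-0.03],
  ],
  yaw=[-2,-4,-6,-9,-11],
  hand=[1,1,1,1,1],
)

```text
time: 22.93
tcp_pos: [497.0, -22.4, 248.8]
orientation: [[-0.055, 0.999, 0.002], [0.999, 0.055, -0.0], [-0.001, 0.002, -1.0]]
wrist_force: [0.4, -0.4, -3.5]
width: 0.609
grip_force: 85.6
```

Emit:
play_rows(
  translation=[
    [0,0,0],
    [0,0,0],
    [0,0,0],
    [0,0,0],
  ],
  yaw=[0,0,0,0],
  hand=[1,1,1,1],
)

```text
time: 23.27
tcp_pos: [496.9, -19.9, 247.3]
orientation: [[-0.053, 0.999, -0.0], [0.999, 0.053, 0.0], [0.0, -0.0, -1.0]]
wrist_force: [-0.1, 0.2, -2.8]
width: 0.611
grip_force: 85.7
```

```bash
python3 - <<'E'
from h import *
s=sensors.observe();z=s['tcp_pos'][2];m=camera_model('wrist');im=capture('wrist');cv2.imwrite('pics/w7.png',im)
for c in blobs(mask(im,'red'),300,3): print(c.reshape(-1,2).mean(0).round().tolist(),cv2.boundingRect(c),rect(m,c,z+10).tolist(),rect(m,c,58).tolist())
go()
E
```

```text
[259.0, 264.0] (191, 184, 136, 162) [497.0, -15.7, 71.2, 50.4, -86.9] [503.3, -128.4, 194.0, 137.3, -86.9]
tcp [497.  -19.7 247.2] head 93.1 w 0.613 t 23.3 F [ 0.  -0.2 -3.3]
```

View pics/w7.png

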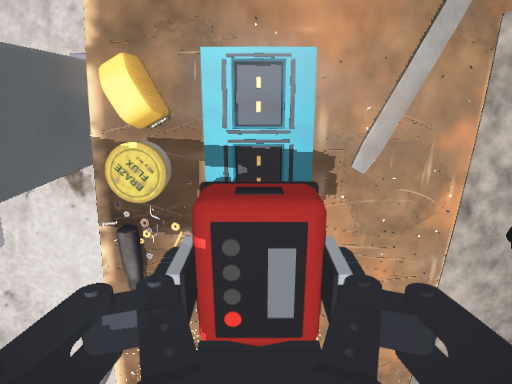

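The wrist view shows flat pack B held square between the pads (191–327 × 184–346), with the empty socket 1 at about (258,94). Next, measure the socket mouth and the pack's front edge.

```bash
python3 - <<'E'
from h import *
m=camera_model('wrist');im=cv2.imread('pics/w7.png')
hs=cv2.cvtColor(im,cv2.COLOR_BGR2HSV)
for y in (14.7,12.7,10.7): print(y,proj(m,[[496,y,255]]).round(1))
print('front rows V@230',[(r,*im[r,230]) for r in range(180,226,3)])
print('col 258 r58..132',[(r,*hs[r,270,1:]) for r in range(46,140,2)])
print('row 93',[(c,*hs[93,c,1:]) for c in range(218,302,2)])
E
```

```text
14.7 [[260.1 196.3]]
12.7 [[259.8 201.4]]
10.7 [[259.5 206.5]]
front rows V@230 [(180, np.uint8(115), np.uint8(102), np.uint8(53)), (183, np.uint8(39), np.uint8(38), np.uint8(71)), (186, np.uint8(35), np.uint8(38), np.uint8(131)), (189, np.uint8(34), np.uint8(38), np.uint8(132)), (192, np.uint8(35), np.uint8(37), np.uint8(132)), (195, np.uint8(37), np.uint8(38), np.uint8(135)), (198, np.uint8(37), np.uint8(39), np.uint8(141)), (201, np.uint8(40), np.uint8(43), np.uint8(155)), (204, np.uint8(43), np.uint8(46), np.uint8(167)), (207, np.uint8(43), np.uint8(46), np.uint8(170)), (210, np.uint8(43), np.uint8(46), np.uint8(172)), (213, np.uint8(46), np.uint8(49), np.uint8(174)), (216, np.uint8(45), np.uint8(48), np.uint8(175)), (219, np.uint8(45), np.uint8(48), np.uint8(175)), (222, np.uint8(43), np.uint8(41), np.uint8(67)), (225, np.uint8(46), np.uint8(41), np.uint8(43))]
col 258 r58..132 [(46, np.uint8(16), np.uint8(164)), (48, np.uint8(105), np.uint8(230)), (50, np.uint8(105), np.uint8(229)), (52, np.uint8(103), np.uint8(223)), (54, np.uint8(18), np.uint8(142)), (56, np.uint8(49), np.uin
[... 2300 characters left out ...]
t8(138)), (264, np.uint8(28), np.uint8(139)), (266, np.uint8(29), np.uint8(140)), (268, np.uint8(28), np.uint8(139)), (270, np.uint8(28), np.uint8(139)), (272, np.uint8(28), np.uint8(139)), (274, np.uint8(29), np.uint8(139)), (276, np.uint8(33), np.uint8(140)), (278, np.uint8(31), np.uint8(140)), (280, np.uint8(31), np.uint8(138)), (282, np.uint8(64), np.uint8(107)), (284, np.uint8(130), np.uint8(171)), (286, np.uint8(121), np.uint8(229)), (288, np.uint8(121), np.uint8(228)), (290, np.uint8(104), np.uint8(201)), (292, np.uint8(33), np.uint8(140)), (294, np.uint8(55), np.uint8(152)), (296, np.uint8(121), np.uint8(227)), (298, np.uint8(120), np.uint8(225)), (300, np.uint8(120), np.uint8(225))]
```

```bash
python3 - <<'E'
from h import *
m=camera_model('wrist')
print(ray(m,[[258.4,93],[258.4,60.5],[258.4,125.3],[232.7,93],[284,93],[258.4,55],[258.4,131.5],[224.5,93],[292.5,93]],48).round(1))
E
```

```text
[[493.1  55.2  48. ]
 [491.5  84.6  48. ]
 [494.8  24.9  48. ]
 [468.7  53.9  48. ]
 [517.4  56.6  48. ]
 [491.2  89.4  48. ]
 [495.1  18.9  48. ]
 [460.9  53.5  48. ]
 [525.5  57.1  48. ]]
```

```bash
python3 -c "
from h import *
go((493,57.2,150,93.1),(493,57.2,104,93.1))"
```

```text
tcp [497.  -19.7 247.2] head 93.1 w 0.613 t 23.3 F [ 0.  -0.2 -3.3]
m [0.077  0.0002 0.0972] yaw -0.0 rows>= 3
m [0.    0.    0.046] yaw -0.0 rows>= 2
```

Emit:
play_rows(
  translation=[
    [0.025,0,0.03],
    [0.05,0,0.06],
    [0.077,0,0.097],
    [0.077,0,0.12],
    [0.077,0,0.143],
  ],
  yaw=[0,0,0,0,0],
  hand=[1,1,1,1,1],
)

```text
time: 23.73
tcp_pos: [492.0, 58.7, 102.4]
orientation: [[-0.057, 0.998, -0.002], [0.998, 0.057, 0.0], [0.0, -0.002, -1.0]]
wrist_force: [-0.4, -0.7, -4.9]
width: 0.613
grip_force: 85.6
```

Emit:
play_rows(
  translation=[
    [0,0,0],
    [0,0,0],
    [0,0,0],
    [0,0,0],
    [0,0,0],
  ],
  yaw=[0,0,0,0,0],
  hand=[1,1,1,1,1],
)

```text
time: 24.15
tcp_pos: [494.4, 56.1, 105.9]
orientation: [[-0.052, 0.999, 0.004], [0.999, 0.052, 0.0], [0.0, 0.004, -1.0]]
wrist_force: [0.4, 0.5, -2.9]
width: 0.613
grip_force: 85.6
```

```bash
python3 -c "
from h import *
go((493,57.2,90,93.1),(493,57.2,78,93.1))"
```

```text
tcp [494.4  56.1 105.9] head 93.0 w 0.613 t 24.1 F [ 0.4  0.5 -2.9]
m [ 0.0012 -0.0013  0.0159] yaw -0.1 rows>= 1
m [0.    0.    0.012] yaw -0.0 rows>= 1
```

Emit:
play_rows(
  translation=[
    [0.001,-0.001,0],
    [0.001,-0.001,0.006],
    [0.001,-0.001,0.011],
    [0.001,-0.001,0.016],
    [0.001,-0.001,0.016],
  ],
  yaw=[0,0,0,0,0],
  hand=[1,1,1,1,1],
)

```text
time: 24.57
tcp_pos: [491.3, 56.9, 87.0]
orientation: [[-0.053, 0.999, -0.003], [0.999, 0.052, -0.0], [-0.0, -0.003, -1.0]]
wrist_force: [-0.4, 0.4, -3.3]
width: 0.615
grip_force: 85.8
```

Emit:
play_rows(
  translation=[
    [0,0,0],
    [0,0,0],
  ],
  yaw=[0,0],
  hand=[1,1],
)

```text
time: 24.73
tcp_pos: [492.3, 57.0, 88.1]
orientation: [[-0.053, 0.999, -0.0], [0.999, 0.053, -0.0], [-0.0, -0.0, -1.0]]
wrist_force: [-0.0, 0.3, -3.0]
width: 0.612
grip_force: 85.8
```

Inserted 10 mm without contact. Now push home.

Emit:
play_rows(
  translation=[
    [0,0,0.004],
    [0,0,0.008],
    [0,0,0.011],
    [0,0,0.011],
    [0,0,0.011],
  ],
  yaw=[0,0,0,0,0],
  hand=[1,1,1,1,1],
)

```text
time: 25.15
tcp_pos: [492.3, 57.0, 78.2]
orientation: [[-0.053, 0.999, 0.0], [0.999, 0.053, -0.0], [-0.0, 0.0, -1.0]]
wrist_force: [-2.0, -2.1, 5.5]
width: 0.615
grip_force: 87.0
```

Emit:
play_rows(
  translation=[
    [0,0,0],
    [0,0,0],
  ],
  yaw=[0,0],
  hand=[1,1],
)

```text
time: 25.32
tcp_pos: [492.3, 57.0, 78.2]
orientation: [[-0.053, 0.999, 0.001], [0.999, 0.053, -0.0], [-0.0, 0.001, -1.0]]
wrist_force: [-2.4, -0.9, 5.4]
width: 0.613
grip_force: 87.0
```

Emit:
play_rows(
  translation=[
    [0,0,0.002],
    [0,0,0.003],
    [0,0,0.003],
    [0,0,0.003],
  ],
  yaw=[0,0,0,0],
  hand=[1,1,1,1],
)

```text
time: 25.65
tcp_pos: [492.3, 57.0, 78.1]
orientation: [[-0.053, 0.999, 0.002], [0.999, 0.053, -0.0], [-0.0, 0.002, -1.0]]
wrist_force: [-8.3, -2.1, 29.7]
width: 0.613
grip_force: 90.0
```

Emit:
play_rows(
  translation=[
    [0,0,-0.003],
    [0,0,-0.003],
    [0,0,-0.003],
    [0,0,-0.003],
    [0,0,-0.003],
  ],
  yaw=[0,0,0,0,0],
  hand=[0.25,0.1,0,0,0],
)

```text
time: 26.07
tcp_pos: [492.2, 57.0, 76.9]
orientation: [[-0.053, 0.999, -0.001], [0.999, 0.053, -0.0], [-0.0, -0.001, -1.0]]
wrist_force: [0.4, 0.5, 0.0]
width: 1.003
grip_force: 0.0
```

Emit:
play_rows(
  translation=[
    [0,0,-0.02],
    [0,0,-0.055],
    [0,0,-0.09],
    [0,0,-0.12],
    [0,0,-0.12],
  ],
  yaw=[0,0,0,0,0],
  hand=[0,0,0,0,0],
)

```text
time: 26.48
tcp_pos: [495.7, 57.4, 202.9]
orientation: [[-0.053, 0.999, 0.012], [0.999, 0.053, 0.001], [0.0, 0.012, -1.0]]
wrist_force: [1.1, -0.0, -0.6]
width: 0.992
grip_force: 0.0
```

```bash
python3 - <<'E'
from h import *
m=camera_model('top');im=capture('top')
for c in blobs(mask(im,'red'),60,5): print('top',c.reshape(-1,2).mean(0).round(),rect(m,c,58))
m=camera_model('wrist');im=capture('wrist');cv2.imwrite('pics/w8.png',im)
for c in blobs(mask(im,'red'),300,3): print(c.reshape(-1,2).mean(0).round().tolist(),cv2.boundingRect(c),rect(m,c,86).tolist(),rect(m,c,58).tolist())
go((522,150,230,80),(522,130,240,67))
E
```

```text
top [489. 252.] [ 270.5 -528.9  154.8   67.6   89. ]
top [114. 220.] [347.6 507.6  39.3  16.5 -87.8]
top [220. 203.] [399.9 214.3  70.6  54.9 -57. ]
top [155. 194.] [422.4 396.1  70.7  49.6 -82.8]
top [373. 164.] [ 5.141e+02 -2.079e+02  4.500e+01  2.270e+01 -5.000e-01]
top [151. 162.] [508.5 409.9  70.7  51.5 -82.9]
top [222. 158.] [524.8 211.7  71.   54.7  65. ]
top [105.  82.] [735.7 551.9  75.9  59.5 -18.4]
[255.0, 191.0] (220, 147, 71, 90) [492.5, 57.5, 70.3, 52.4, -87.0] [492.8, 49.5, 78.5, 58.5, -87.0]
[298.0, 20.0] (260, 0, 82, 48) [517.1, 177.8, 54.2, 29.9, 3.8] [520.3, 183.7, 60.5, 33.4, 3.8]
[155.0, 13.0] (116, 0, 82, 38) [420.5, 176.3, 54.6, 23.6, 1.7] [412.4, 182.1, 61.0, 26.3, 1.7]
tcp [492.7  57.1 198. ] head 93.0 w 1.001 t 26.6 F [-0.1 -0.1 -0.7]
m [ 0.0912  0.0341 -0.032 ] yaw 13.0 rows>= 3
m [-0.0197  0.0035 -0.01  ] yaw 13 rows>= 2
```

```bash
python3 -c "
from h import *
go((510,150,190,79),(523,212.3,110,65.2),(523,212.3,48,65.2),(523,212.3,148,65.2),(510,100,240,80),(500,-40,248,93),(502,-100,248,93.1))"
```

```text
tcp [492.7  57.1 198. ] head 93.0 w 1.001 t 26.6 F [-0.1 -0.1 -0.7]
m [0.0919 0.0221 0.008 ] yaw 14.0 rows>= 3
m [0.0636 0.0009 0.08  ] yaw 13.8 rows>= 3
m [0.    0.    0.062] yaw -0.0 rows>= 2
m [ 0.   0.  -0.1] yaw -0.0 rows>= 3
m [-0.1074  0.0353 -0.092 ] yaw -14.8 rows>= 4
m [-0.1396  0.0145 -0.008 ] yaw -13 rows>= 4
m [-0.06   -0.0011  0.    ] yaw -0.1 rows>= 2
```

Emit:
play_rows(
  translation=[
    [0.03,0.007,0],
    [0.06,0.015,0.004],
    [0.092,0.022,0.008],
    [0.092,0.022,0.008],
    [0.092,0.022,0.008],
  ],
  yaw=[4.5,9,14,14,14],
  hand=[0,0,0,0,0],
)

```text
time: 27.0
tcp_pos: [508.3, 150.9, 186.9]
orientation: [[0.187, 0.982, -0.004], [0.982, -0.187, -0.002], [-0.002, -0.004, -1.0]]
wrist_force: [-0.1, -0.0, 0.5]
width: 1.002
grip_force: 0.0
```

Emit:
play_rows(
  translation=[
    [0.021,0,0.02],
    [0.042,0,0.04],
    [0.064,0.001,0.06],
    [0.064,0.001,0.08],
    [0.064,0.001,0.08],
  ],
  yaw=[4.5,9,13.8,13.8,13.8],
  hand=[0,0,0,0,0],
)

```text
time: 27.42
tcp_pos: [519.5, 211.2, 104.5]
orientation: [[0.418, 0.908, -0.01], [0.908, -0.418, -0.004], [-0.008, -0.007, -1.0]]
wrist_force: [-1.6, -0.7, -1.1]
width: 0.999
grip_force: 0.0
```

```bash
python3 -c "
from h import *
go((523,212.3,47,65.2))
m=camera_model('wrist');s=sensors.observe();im=capture('wrist')
for c in blobs(mask(im,'red'),300,3): print(c.reshape(-1,2).mean(0).round().tolist(),cv2.boundingRect(c),rect(m,c,58).tolist())
"
```

```text
tcp [519.5 211.2 104.5] head 65.3 w 0.999 t 27.4 F [-1.6 -0.7 -1.1]
m [0.0025 0.0028 0.0575] yaw 0.1 rows>= 2
[84.0, 254.0] (25, 223, 108, 77) [402.6, 234.3, 77.2, 39.6, 15.8]
[268.0, 212.0] (220, 152, 98, 122) [527.2, 214.9, 71.5, 52.2, 65.6]
[11.0, 24.0] (0, 0, 33, 56) [452.6, 358.4, 27.6, 17.6, 56.5]
```

Emit:
play_rows(
  translation=[
    [0,0.001,0],
    [0,0.001,0.03],
    [0,0.001,0.055],
    [0,0.001,0.063],
    [0,0.001,0.063],
  ],
  yaw=[0,0,0,0,0],
  hand=[0,0,0,0,0],
)

```text
time: 27.88
tcp_pos: [522.7, 211.1, 45.5]
orientation: [[0.42, 0.908, -0.003], [0.908, -0.42, -0.001], [-0.002, -0.002, -1.0]]
wrist_force: [-0.3, -0.6, 0.5]
width: 0.998
grip_force: 0.0
```

Emit:
play_rows(
  translation=[
    [0,0,0],
    [0,0,0],
    [0,0,0],
    [0,0,0],
    [0,0,0],
  ],
  yaw=[0,0,0,0,0],
  hand=[1,1,1,1,1],
)

```text
time: 28.3
tcp_pos: [525.0, 212.6, 48.6]
orientation: [[0.419, 0.908, 0.004], [0.908, -0.419, 0.001], [0.003, 0.004, -1.0]]
wrist_force: [0.5, -1.8, 5.9]
width: 0.615
grip_force: 84.8
```

Emit:
play_rows(
  translation=[
    [0,0,0],
    [0,0,0],
    [0,0,0],
    [0,0,0],
    [0,0,0],
  ],
  yaw=[0,0,0,0,0],
  hand=[1,1,1,1,1],
)

```text
time: 28.72
tcp_pos: [525.0, 212.5, 48.6]
orientation: [[0.419, 0.908, 0.004], [0.908, -0.419, 0.001], [0.003, 0.004, -1.0]]
wrist_force: [0.7, -1.2, 6.6]
width: 0.617
grip_force: 84.8
```

Emit:
play_rows(
  translation=[
    [0,0,-0.02],
    [0,0,-0.06],
    [0,0,-0.1],
    [0,0,-0.14],
    [0,0,-0.18],
  ],
  yaw=[0,0,0,0,0],
  hand=[1,1,1,1,1],
)

```text
time: 29.13
tcp_pos: [522.6, 212.0, 228.4]
orientation: [[0.419, 0.908, -0.0], [0.908, -0.419, -0.0], [-0.0, -0.0, -1.0]]
wrist_force: [0.6, 1.0, -3.3]
width: 0.617
grip_force: 85.7
```

Emit:
play_rows(
  translation=[
    [-0.027,0.009,-0.005],
    [-0.054,0.018,-0.01],
    [-0.08,0.027,-0.02],
    [-0.107,0.035,-0.02],
    [-0.107,0.035,-0.02],
  ],
  yaw=[-4,-8,-12,-14.8,-14.8],
  hand=[1,1,1,1,1],
)

```text
time: 29.55
tcp_pos: [509.0, 96.3, 247.2]
orientation: [[0.175, 0.985, -0.0], [0.985, -0.175, -0.003], [-0.003, 0.001, -1.0]]
wrist_force: [-0.0, 0.5, -4.1]
width: 0.614
grip_force: 85.9
```

Emit:
play_rows(
  translation=[
    [-0.035,0.004,0],
    [-0.07,0.007,0],
    [-0.105,0.011,0],
    [-0.14,0.0145,0],
    [-0.14,0.0145,0],
  ],
  yaw=[-3,-6,-9,-13.1,-13.1],
  hand=[1,1,1,1,1],
)

```text
time: 29.97
tcp_pos: [499.3, -45.0, 246.4]
orientation: [[-0.052, 0.999, -0.001], [0.999, 0.052, -0.004], [-0.004, -0.001, -1.0]]
wrist_force: [-0.2, 0.5, -3.8]
width: 0.614
grip_force: 85.9
```

Emit:
play_rows(
  translation=[
    [-0.03,0,0],
    [-0.06,-0.001,0],
    [-0.06,-0.001,0],
    [-0.06,-0.001,0],
    [-0.06,-0.001,0],
  ],
  yaw=[0,0,0,0,0],
  hand=[1,1,1,1,1],
)

```text
time: 30.38
tcp_pos: [502.3, -99.3, 246.2]
orientation: [[-0.054, 0.999, -0.001], [0.999, 0.054, 0.001], [0.001, -0.001, -1.0]]
wrist_force: [0.2, 0.2, -3.9]
width: 0.614
grip_force: 85.9
```

Emit:
play_rows(
  translation=[
    [0,0,0],
    [0,0,0],
    [0,0,0],
  ],
  yaw=[0,0,0],
  hand=[1,1,1],
)

```text
time: 30.63
tcp_pos: [502.6, -99.0, 246.3]
orientation: [[-0.056, 0.998, -0.0], [0.998, 0.056, 0.0], [0.0, -0.0, -1.0]]
wrist_force: [-0.6, -0.0, -3.7]
width: 0.615
grip_force: 85.9
```

```bash
python3 - <<'E'
from h import *
s=sensors.observe();z=s['tcp_pos'][2];m=camera_model('wrist');im=capture('wrist');cv2.imwrite('pics/w9.png',im)
for c in blobs(mask(im,'red'),300,3): print(c.reshape(-1,2).mean(0).round().tolist(),cv2.boundingRect(c),rect(m,c,z+8).tolist(),rect(m,c,86).tolist())
go()
t=s['tcp_pos'];u=np.array(s['orientation'])[:,0]
for o in (-4,-2,0,2,4): print('off',o,'front edge row',proj(m,[t+u*(35+o)+[0,0,8]])[0].round(1))
print('V',[(r,int(im[r,230,2]),int(im[r,285,2])) for r in range(176,230,3)])
E
```

```text
[259.0, 262.0] (190, 181, 138, 165) [502.7, -95.4, 73.6, 51.9, -86.6] [508.2, -189.8, 179.1, 126.3, -86.6]
tcp [502.6 -99.1 246.3] head 93.2 w 0.618 t 30.7 F [ 0.  -0.4 -4.8]
off -4 front edge row [257.7 205.1]
off -2 front edge row [257.7 200. ]
off 0 front edge row [257.7 194.9]
off 2 front edge row [257.7 189.7]
off 4 front edge row [257.7 184.5]
V [(176, 90, 48), (179, 44, 45), (182, 132, 133), (185, 134, 133), (188, 135, 135), (191, 137, 138), (194, 142, 142), (197, 156, 157), (200, 169, 169), (203, 174, 174), (206, 175, 175), (209, 177, 178), (212, 179, 179), (215, 179, 179), (218, 158, 159), (221, 44, 44), (224, 43, 44), (227, 45, 45)]
```

View pics/w9.png

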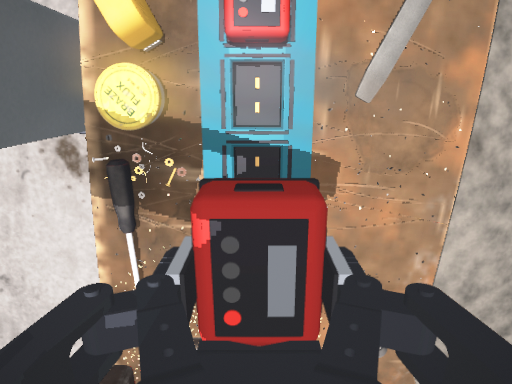

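Pack A is held square (190–328 × 181–346), and socket 2 is at about (258,95) with its contacts at (258,82) and (257,107).

```bash
cat >> h.py <<'E'
def well(m,im,guess,z=48):
    "mouth centre from the teal/dark edges along the row and column through the guessed centre"
    u,v=proj(m,[[*guess,z]])[0].round().astype(int)
    t=mask(im,'teal')>0
    V=cv2.cvtColor(im,cv2.COLOR_BGR2HSV)[:,:,1]>75
    f=lambda line,i:( [k for k in range(i-12,i-60,-1) if line[k]][0]+.5,[k for k in range(i+12,i+60) if line[k]][0]-.5)
    cols=[f(V[v+d],u) for d in (-4,0,4)];rows=[f(V[:,u+d],v) for d in (8,12,16)]
    (l,r),(a,b)=np.median(cols,0),np.median(rows,0)
    P=ray(m,[[(l+r)/2,(a+b)/2],[l,v],[r,v],[u,a],[u,b]],z)
    print('well px',l,r,a,b,'centre',P[0].round(1),'size',np.linalg.norm(P[1]-P[2]).round(1),np.linalg.norm(P[3]-P[4]).round(1))
    return P[0]
E
python3 - <<'E'
from h import *
m=camera_model('wrist');im=cv2.imread('pics/w9.png')
well(m,im,(497.4,-25))
u=np.array([-.054,.9985])
go((*(np.array([497.4,-25.1])+.7*u),104,93.1))
E
```

```text
well px 232.5 281.5 60.5 126.5 centre [497.4 -24.8  48. ] size 46.5 60.8
tcp [502.6 -99.1 246.3] head 93.2 w 0.618 t 30.7 F [ 0.  -0.4 -4.8]
m [ 0.0749 -0.0011  0.1423] yaw 0.1 rows>= 4
```

Emit:
play_rows(
  translation=[
    [0.025,0,0.03],
    [0.05,-0.001,0.06],
    [0.075,-0.001,0.095],
    [0.075,-0.001,0.12],
    [0.075,-0.001,0.14],
  ],
  yaw=[0,0,0,0,0],
  hand=[1,1,1,1,1],
)

```text
time: 31.1
tcp_pos: [496.2, -23.2, 104.2]
orientation: [[-0.057, 0.998, -0.003], [0.998, 0.057, 0.0], [0.0, -0.003, -1.0]]
wrist_force: [-0.2, -1.0, -4.1]
width: 0.617
grip_force: 85.8
```

Emit:
play_rows(
  translation=[
    [0,0,0],
    [0,0,0],
    [0,0,0],
    [0,0,0],
    [0,0,0],
  ],
  yaw=[0,0,0,0,0],
  hand=[1,1,1,1,1],
)

```text
time: 31.52
tcp_pos: [498.7, -25.4, 107.9]
orientation: [[-0.054, 0.999, 0.003], [0.999, 0.054, -0.0], [-0.001, 0.003, -1.0]]
wrist_force: [-0.6, 0.7, -5.6]
width: 0.611
grip_force: 85.8
```

```bash
python3 -c "
from h import *
go((497.4,-24.3,90,93.1))"
```

```text
tcp [498.7 -25.4 107.9] head 93.1 w 0.611 t 31.5 F [-0.6  0.7 -5.6]
m [ 0.0011 -0.0012  0.0179] yaw -0.0 rows>= 1
```

Emit:
play_rows(
  translation=[
    [0.001,-0.001,0],
    [0.001,-0.001,0.006],
    [0.001,-0.001,0.012],
    [0.001,-0.001,0.018],
    [0.001,-0.001,0.018],
  ],
  yaw=[0,0,0,0,0],
  hand=[1,1,1,1,1],
)

```text
time: 31.93
tcp_pos: [495.4, -24.1, 86.8]
orientation: [[-0.054, 0.999, -0.003], [0.999, 0.054, 0.0], [0.0, -0.003, -1.0]]
wrist_force: [0.3, 0.8, -3.0]
width: 0.616
grip_force: 86.0
```

Emit:
play_rows(
  translation=[
    [0,0,0],
    [0,0,0],
    [0,0,0],
  ],
  yaw=[0,0,0],
  hand=[1,1,1],
)

```text
time: 32.18
tcp_pos: [496.7, -24.1, 88.4]
orientation: [[-0.054, 0.999, 0.0], [0.999, 0.054, -0.0], [-0.0, 0.0, -1.0]]
wrist_force: [-0.1, 0.9, -4.5]
width: 0.619
grip_force: 86.0
```

In the socket freely again. Push home, release, and rise.

Emit:
play_rows(
  translation=[
    [0,0,0.005],
    [0,0,0.01],
    [0,0,0.013],
    [0,0,0.014],
    [0,0,0.014],
  ],
  yaw=[0,0,0,0,0],
  hand=[1,1,1,1,1],
)

```text
time: 32.6
tcp_pos: [496.6, -24.2, 76.5]
orientation: [[-0.054, 0.999, 0.0], [0.999, 0.054, -0.0], [-0.0, 0.0, -1.0]]
wrist_force: [-4.6, 0.4, 17.6]
width: 0.617
grip_force: 88.6
```

Emit:
play_rows(
  translation=[
    [0,0,0.001],
    [0,0,0.001],
    [0,0,0.001],
  ],
  yaw=[0,0,0],
  hand=[1,1,1],
)

```text
time: 32.85
tcp_pos: [496.6, -24.2, 76.5]
orientation: [[-0.054, 0.999, 0.001], [0.999, 0.054, -0.0], [-0.0, 0.001, -1.0]]
wrist_force: [-6.4, -0.1, 23.9]
width: 0.614
grip_force: 89.6
```

Emit:
play_rows(
  translation=[
    [0,0,-0.003],
    [0,0,-0.003],
    [0,0,-0.003],
    [0,0,-0.003],
    [0,0,-0.003],
  ],
  yaw=[0,0,0,0,0],
  hand=[0.25,0.1,0,0,0],
)

```text
time: 33.27
tcp_pos: [496.4, -24.1, 75.9]
orientation: [[-0.054, 0.999, -0.0], [0.999, 0.054, -0.0], [0.0, -0.0, -1.0]]
wrist_force: [0.0, -0.8, 0.1]
width: 1.004
grip_force: 0.0
```

Emit:
play_rows(
  translation=[
    [0,0,-0.02],
    [0,0,-0.055],
    [0,0,-0.09],
    [0,0,-0.12],
    [0,0,-0.12],
  ],
  yaw=[0,0,0,0,0],
  hand=[0,0,0,0,0],
)

```text
time: 33.68
tcp_pos: [500.0, -24.4, 202.0]
orientation: [[-0.054, 0.998, 0.012], [0.999, 0.054, -0.001], [-0.002, 0.012, -1.0]]
wrist_force: [-0.3, -0.7, -0.3]
width: 1.004
grip_force: 0.0
```

Emit:
play_rows(
  translation=[
    [0,0,0],
    [0,0,0],
  ],
  yaw=[0,0],
  hand=[0,0],
)

```text
time: 33.85
tcp_pos: [495.9, -24.0, 195.4]
orientation: [[-0.054, 0.999, -0.002], [0.999, 0.054, 0.0], [0.0, -0.002, -1.0]]
wrist_force: [0.5, 1.0, 0.6]
width: 1.002
grip_force: 0.0
```

```bash
python3 - <<'E'
from h import *
m=camera_model('wrist');im=capture('wrist')
for c in blobs(mask(im,'red'),300,3): print(c.reshape(-1,2).mean(0).round().tolist(),cv2.boundingRect(c),rect(m,c,86).tolist(),rect(m,c,58).tolist())
m=camera_model('top');im=capture('top')
for c in blobs(mask(im,'red'),60,5): print('top',c.reshape(-1,2).mean(0).round(),rect(m,c,58))
go((455,115,196,108),(400,214.5,130,123),(400,214.5,48,123),(400,214.5,248,123),(480,100,248,103),(504,-50,248,93),(506.5,-180,248,93.1))
E
```

```text
[260.0, 191.0] (224, 145, 73, 92) [496.9, -21.5, 70.3, 52.5, -86.8] [497.4, -29.5, 78.7, 58.7, -86.8]
[266.0, 125.0] (224, 98, 73, 38) [495.8, 28.5, 53.8, 23.3, 17.3] [496.2, 26.5, 60.2, 26.1, 17.3]
[254.0, 40.0] (222, 34, 77, 30) [490.1, 82.9, 51.7, 17.1, 15.7] [489.8, 87.4, 57.8, 19.2, 15.7]
top [489. 252.] [ 270.5 -528.9  154.8   67.6   89. ]
top [114. 220.] [348.7 507.7  39.4  13.8 -88.9]
top [221. 203.] [400.  214.3  70.6  54.7 -56.7]
top [155. 194.] [422.4 396.2  70.9  49.6 -82.8]
top [289. 168.] [497.7  30.9 116.5  53.9 -86.3]
top [151. 162.] [508.8 408.7  72.5  51.8 -82.5]
top [105.  82.] [734.4 552.1  76.7  60.1 -18.4]
tcp [495.5 -24.  194.7] head 93.1 w 0.997 t 34.0 F [-0.6 -1.  -0.7]
m [ 0.141  -0.0329 -0.0013] yaw -14.9 rows>= 4
m [ 0.1116 -0.0216  0.066 ] yaw -15 rows>= 4
m [0.    0.    0.082] yaw 0 rows>= 2
m [ 0.   0.  -0.2] yaw 0 rows>= 5
m [-0.1396  0.0047  0.    ] yaw 20 rows>= 4
m [-0.1516 -0.0104  0.    ] yaw 10 rows>= 4
m [-0.13   -0.0043  0.    ] yaw -0.1 rows>= 4
```

Emit:
play_rows(
  translation=[
    [0.035,-0.008,0],
    [0.07,-0.016,0],
    [0.105,-0.025,0],
    [0.141,-0.033,0],
    [0.141,-0.033,0],
  ],
  yaw=[-4,-8,-12,-15,-15],
  hand=[0,0,0,0,0],
)

```text
time: 34.37
tcp_pos: [453.4, 119.3, 194.8]
orientation: [[-0.317, 0.948, -0.004], [0.948, 0.317, 0.002], [0.003, -0.003, -1.0]]
wrist_force: [0.8, -0.5, -0.9]
width: 1.001
grip_force: 0.0
```

Emit:
play_rows(
  translation=[
    [0.03,-0.006,0.015],
    [0.06,-0.012,0.03],
    [0.09,-0.017,0.05],
    [0.112,-0.022,0.066],
    [0.112,-0.022,0.066],
  ],
  yaw=[-4,-8,-12,-15,-15],
  hand=[0,0,0,0,0],
)

```text
time: 34.78
tcp_pos: [396.0, 215.2, 126.4]
orientation: [[-0.55, 0.835, -0.009], [0.835, 0.55, -0.004], [0.002, -0.009, -1.0]]
wrist_force: [-0.5, -0.4, -0.3]
width: 0.997
grip_force: 0.0
```

Emit:
play_rows(
  translation=[
    [0,0,0],
    [0,0,0],
    [0,0,0],
    [0,0,0],
  ],
  yaw=[0,0,0,0],
  hand=[0,0,0,0],
)

```text
time: 35.12
tcp_pos: [401.1, 213.8, 130.8]
orientation: [[-0.545, 0.839, 0.001], [0.839, 0.545, 0.0], [-0.0, 0.001, -1.0]]
wrist_force: [0.8, 0.2, 0.5]
width: 0.999
grip_force: 0.0
```

```bash
python3 -c "
from h import *
m=camera_model('wrist');im=capture('wrist')
for c in blobs(mask(im,'red'),300,3): print(c.reshape(-1,2).mean(0).round().tolist(),cv2.boundingRect(c),rect(m,c,58).tolist())
go((400,214.5,47.5,123))
"
```

```text
[256.0, 202.0] (214, 149, 85, 107) [397.6, 217.1, 70.7, 52.4, -57.0]
[445.0, 20.0] (388, 0, 113, 51) [429.1, 365.3, 66.3, 27.3, 36.0]
tcp [401.  213.9 130.8] head 123.0 w 1.002 t 35.2 F [-0.2  0.1 -0.3]
m [ 0.0011 -0.0005  0.0833] yaw 0.0 rows>= 2
```

Emit:
play_rows(
  translation=[
    [0.001,-0.001,0.03],
    [0.001,-0.001,0.06],
    [0.001,-0.001,0.083],
    [0.001,-0.001,0.083],
    [0.001,-0.001,0.083],
  ],
  yaw=[0,0,0,0,0],
  hand=[0,0,0,0,0],
)

```text
time: 35.58
tcp_pos: [398.7, 214.2, 47.1]
orientation: [[-0.546, 0.838, -0.002], [0.838, 0.546, -0.001], [0.0, -0.002, -1.0]]
wrist_force: [0.6, 0.4, 0.4]
width: 1.005
grip_force: 0.0
```

Emit:
play_rows(
  translation=[
    [0,0,0],
    [0,0,0],
    [0,0,0],
    [0,0,0],
    [0,0,0],
  ],
  yaw=[0,0,0,0,0],
  hand=[1,1,1,1,1],
)

```text
time: 36.0
tcp_pos: [399.7, 215.1, 49.1]
orientation: [[-0.546, 0.838, 0.003], [0.838, 0.546, 0.001], [-0.001, 0.003, -1.0]]
wrist_force: [-0.6, -0.6, 6.9]
width: 0.617
grip_force: 85.2
```

Emit:
play_rows(
  translation=[
    [0,0,0],
    [0,0,0],
    [0,0,0],
    [0,0,0],
    [0,0,0],
  ],
  yaw=[0,0,0,0,0],
  hand=[1,1,1,1,1],
)

```text
time: 36.42
tcp_pos: [399.7, 215.1, 49.1]
orientation: [[-0.546, 0.838, 0.003], [0.838, 0.546, 0.001], [-0.001, 0.003, -1.0]]
wrist_force: [-1.2, -1.6, 6.4]
width: 0.62
grip_force: 85.2
```

Emit:
play_rows(
  translation=[
    [0,0,-0.04],
    [0,0,-0.08],
    [0,0,-0.12],
    [0,0,-0.16],
    [0,0,-0.2],
  ],
  yaw=[0,0,0,0,0],
  hand=[1,1,1,1,1],
)

```text
time: 36.83
tcp_pos: [397.8, 214.3, 249.7]
orientation: [[-0.546, 0.838, 0.0], [0.838, 0.546, 0.0], [-0.0, 0.0, -1.0]]
wrist_force: [1.3, 0.5, -4.8]
width: 0.617
grip_force: 88.0
```

Emit:
play_rows(
  translation=[
    [-0.035,0.001,0],
    [-0.07,0.002,0],
    [-0.105,0.004,0],
    [-0.14,0.005,0],
    [-0.14,0.005,0],
  ],
  yaw=[5,10,15,20,20],
  hand=[1,1,1,1,1],
)

```text
time: 37.25
tcp_pos: [482.3, 95.8, 247.7]
orientation: [[-0.22, 0.975, 0.004], [0.975, 0.22, -0.003], [-0.004, 0.003, -1.0]]
wrist_force: [0.2, -0.5, -4.4]
width: 0.616
grip_force: 88.2
```

Emit:
play_rows(
  translation=[
    [-0.035,-0.002,0],
    [-0.075,-0.005,0],
    [-0.115,-0.008,0],
    [-0.152,-0.01,0],
    [-0.152,-0.01,0],
  ],
  yaw=[3,6,8,10,10],
  hand=[1,1,1,1,1],
)

```text
time: 37.67
tcp_pos: [504.7, -55.8, 247.5]
orientation: [[-0.049, 0.999, 0.001], [0.999, 0.049, -0.005], [-0.005, 0.001, -1.0]]
wrist_force: [0.3, 0.7, -2.9]
width: 0.619
grip_force: 88.2
```

Emit:
play_rows(
  translation=[
    [-0.035,-0.001,0],
    [-0.07,-0.002,0],
    [-0.105,-0.003,0],
    [-0.13,-0.004,0],
    [-0.13,-0.004,0],
  ],
  yaw=[0,0,0,0,0],
  hand=[1,1,1,1,1],
)

```text
time: 38.08
tcp_pos: [507.0, -184.1, 247.3]
orientation: [[-0.051, 0.999, 0.0], [0.999, 0.051, -0.003], [-0.003, -0.0, -1.0]]
wrist_force: [0.1, -0.0, -3.4]
width: 0.615
grip_force: 88.2
```

Emit:
play_rows(
  translation=[
    [0,0,0],
    [0,0,0],
    [0,0,0],
    [0,0,0],
  ],
  yaw=[0,0,0,0],
  hand=[1,1,1,1],
)

```text
time: 38.42
tcp_pos: [507.2, -178.9, 247.4]
orientation: [[-0.056, 0.998, -0.0], [0.998, 0.056, 0.0], [0.0, 0.0, -1.0]]
wrist_force: [1.3, -0.0, -3.9]
width: 0.614
grip_force: 88.2
```

```bash
python3 - <<'E'
from h import *
s=sensors.observe();z=s['tcp_pos'][2];m=camera_model('wrist');im=capture('wrist');cv2.imwrite('pics/w10.png',im)
for c in blobs(mask(im,'red'),300,3): print(c.reshape(-1,2).mean(0).round().tolist(),cv2.boundingRect(c),rect(m,c,z+8).tolist(),rect(m,c,86).tolist())
go()
t=s['tcp_pos'];u=np.array(s['orientation'])[:,0]
for o in (-6,-4,-2,0,2,4,6): print('off',o,'front edge row',proj(m,[t+u*(35+o)+[0,0,8]])[0].round(1))
print('V',[(r,int(im[r,230,2]),int(im[r,285,2])) for r in range(164,240,3)])
well(m,im,(501.8,-105))
E
```

```text
[259.0, 261.0] (191, 180, 136, 165) [507.3, -174.8, 73.4, 51.6, -86.7] [512.9, -269.2, 179.2, 126.0, -86.7]
tcp [ 507.2 -179.   247.4] head 93.2 w 0.617 t 38.5 F [ 0.2  0.  -4. ]
off -6 front edge row [257.8 210.3]
off -4 front edge row [257.8 205.2]
off -2 front edge row [257.8 200.1]
off 0 front edge row [257.8 195. ]
off 2 front edge row [257.8 189.8]
off 4 front edge row [257.8 184.6]
off 6 front edge row [257.8 179.3]
V [(164, 106, 50), (167, 104, 49), (170, 105, 49), (173, 183, 50), (176, 238, 95), (179, 64, 63), (182, 137, 137), (185, 137, 137), (188, 138, 139), (191, 140, 140), (194, 149, 148), (197, 162, 162), (200, 207, 174), (203, 251, 177), (206, 253, 179), (209, 254, 181), (212, 254, 183), (215, 254, 183), (218, 174, 101), (221, 86, 46), (224, 86, 45), (227, 47, 46), (230, 46, 46), (233, 45, 46), (236, 78, 45), (239, 84, 46)]
well px 232.5 280.5 60.5 126.5 centre [ 501.4 -104.5   48. ] size 45.7 61.0
```

View pics/w10.png

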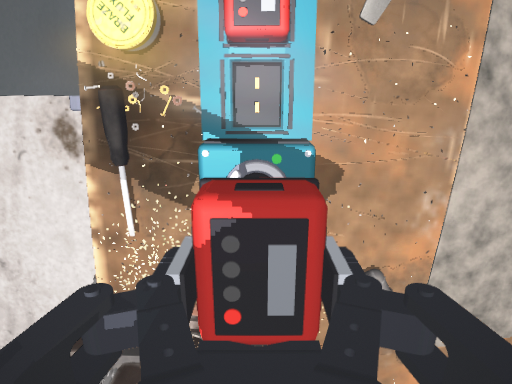

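Pack C is held square, and socket 3 is at about (257,94).

```bash
python3 -c "
from h import *
go((501.6,-104.5,107,93.1))"
```

```text
tcp [ 507.2 -179.   247.4] head 93.2 w 0.617 t 38.5 F [ 0.2  0.  -4. ]
m [ 0.0747 -0.0015  0.1404] yaw 0.1 rows>= 4
```

Emit:
play_rows(
  translation=[
    [0.037,-0.001,0],
    [0.075,-0.0015,0.015],
    [0.075,-0.0015,0.05],
    [0.075,-0.0015,0.09],
    [0.075,-0.0015,0.12],
  ],
  yaw=[0,0,0,0,0],
  hand=[1,1,1,1,1],
)

```text
time: 38.88
tcp_pos: [500.9, -103.5, 125.7]
orientation: [[-0.057, 0.998, -0.001], [0.998, 0.057, 0.0], [0.0, -0.001, -1.0]]
wrist_force: [-1.3, 0.5, -5.7]
width: 0.615
grip_force: 88.1
```

Emit:
play_rows(
  translation=[
    [0,0,0.01],
    [0,0,0.02],
    [0,0,0.02],
    [0,0,0.02],
    [0,0,0.02],
  ],
  yaw=[0,0,0,0,0],
  hand=[1,1,1,1,1],
)

```text
time: 39.3
tcp_pos: [503.2, -105.7, 109.1]
orientation: [[-0.054, 0.999, 0.004], [0.999, 0.054, -0.001], [-0.001, 0.004, -1.0]]
wrist_force: [0.2, -0.8, -3.2]
width: 0.612
grip_force: 87.9
```

Emit:
play_rows(
  translation=[
    [0,0,0],
    [0,0,0],
  ],
  yaw=[0,0],
  hand=[1,1],
)

```text
time: 39.47
tcp_pos: [502.5, -105.6, 108.6]
orientation: [[-0.054, 0.999, 0.003], [0.999, 0.054, -0.001], [-0.001, 0.003, -1.0]]
wrist_force: [-0.9, 0.5, -4.9]
width: 0.611
grip_force: 87.9
```

```bash
python3 -c "
from h import *
go((501.6,-104.5,89,93.1))"
```

```text
tcp [ 502.5 -105.6  108.6] head 93.1 w 0.611 t 39.5 F [-0.9  0.5 -4.9]
m [ 0.0011 -0.0008  0.0196] yaw 0.0 rows>= 1
```

Emit:
play_rows(
  translation=[
    [0.001,-0.0005,0],
    [0.001,-0.0005,0.006],
    [0.001,-0.0005,0.012],
    [0.001,-0.0005,0.019],
    [0.001,-0.0005,0.019],
  ],
  yaw=[0,0,0,0,0],
  hand=[1,1,1,1,1],
)

```text
time: 39.88
tcp_pos: [499.9, -104.0, 86.5]
orientation: [[-0.054, 0.999, -0.004], [0.999, 0.054, 0.001], [0.001, -0.004, -1.0]]
wrist_force: [0.1, -0.3, -3.8]
width: 0.615
grip_force: 88.1
```

Emit:
play_rows(
  translation=[
    [0,0,0],
    [0,0,0],
    [0,0,0],
  ],
  yaw=[0,0,0],
  hand=[1,1,1],
)

```text
time: 40.13
tcp_pos: [501.4, -104.4, 88.4]
orientation: [[-0.054, 0.999, 0.0], [0.999, 0.054, -0.0], [-0.0, 0.0, -1.0]]
wrist_force: [-1.0, -0.3, -4.0]
width: 0.613
grip_force: 88.1
```

Emit:
play_rows(
  translation=[
    [0,0,0.005],
    [0,0,0.01],
    [0,0,0.013],
    [0,0,0.0135],
    [0,0,0.0135],
  ],
  yaw=[0,0,0,0,0],
  hand=[1,1,1,1,1],
)

```text
time: 40.55
tcp_pos: [501.3, -104.3, 77.1]
orientation: [[-0.054, 0.999, 0.001], [0.999, 0.054, -0.0], [-0.0, 0.001, -1.0]]
wrist_force: [-5.5, 1.4, 17.6]
width: 0.617
grip_force: 90.7
```

Emit:
play_rows(
  translation=[
    [0,0,0.001],
    [0,0,0.001],
    [0,0,0.001],
  ],
  yaw=[0,0,0],
  hand=[1,1,1],
)

```text
time: 40.8
tcp_pos: [501.3, -104.4, 77.1]
orientation: [[-0.054, 0.999, 0.002], [0.999, 0.054, -0.001], [-0.001, 0.002, -1.0]]
wrist_force: [-7.3, 0.8, 24.4]
width: 0.619
grip_force: 91.6
```

Emit:
play_rows(
  translation=[
    [0,0,-0.002],
    [0,0,-0.003],
    [0,0,-0.003],
    [0,0,-0.003],
    [0,0,-0.003],
  ],
  yaw=[0,0,0,0,0],
  hand=[0.25,0.1,0,0,0],
)

```text
time: 41.22
tcp_pos: [501.1, -104.3, 76.5]
orientation: [[-0.054, 0.999, -0.0], [0.999, 0.054, 0.0], [0.0, -0.0, -1.0]]
wrist_force: [0.2, 0.9, -0.0]
width: 1.002
grip_force: 0.0
```

Emit:
play_rows(
  translation=[
    [0,0,-0.02],
    [0,0,-0.055],
    [0,0,-0.09],
    [0,0,-0.125],
    [0,0,-0.15],
  ],
  yaw=[0,0,0,0,0],
  hand=[0,0,0,0,0],
)

```text
time: 41.63
tcp_pos: [501.9, -104.5, 229.6]
orientation: [[-0.054, 0.999, 0.003], [0.999, 0.054, -0.001], [-0.001, 0.003, -1.0]]
wrist_force: [0.6, 0.5, -0.2]
width: 1.001
grip_force: 0.0
```

```bash
python3 -c "
from h import *
m=camera_model('wrist');im=capture('wrist');cv2.imwrite('pics/w11.png',im)
for c in blobs(mask(im,'red'),300,3): print(c.reshape(-1,2).mean(0).round().tolist(),cv2.boundingRect(c),rect(m,c,86).tolist())
go((504,-150,240,63),(506.5,-193.4,240,33),(506.5,-193.4,190,2.9),(506.5,-193.4,113.3,2.9))"
```

```text
[260.0, 293.0] (230, 274, 55, 34) [506.9, -207.8, 51.2, 35.7, 3.0]
[257.0, 180.0] (226, 140, 64, 82) [501.7, -102.8, 70.4, 52.7, -86.8]
[254.0, 114.0] (225, 81, 65, 49) [498.2, -40.7, 51.4, 37.1, 1.8]
[254.0, 15.0] (222, 0, 71, 31) [494.3, 26.3, 52.3, 21.2, 3.2]
tcp [ 504.2 -105.   234. ] head 93.1 w 0.998 t 41.7 F [2.4 0.3 2.9]
m [-0.0449 -0.0027 -0.006 ] yaw 30.1 rows>= 5
m [-0.0375  0.0219  0.    ] yaw 30 rows>= 5
m [0.   0.   0.05] yaw 30.1 rows>= 5
m [0.     0.     0.0767] yaw -0.0 rows>= 2
```

Emit:
play_rows(
  translation=[
    [-0.009,0,0],
    [-0.018,0,0],
    [-0.027,0,0],
    [-0.036,-0.001,0],
    [-0.045,-0.002,0],
  ],
  yaw=[6,12,18,24,30],
  hand=[0,0,0,0,0],
)

```text
time: 42.1
tcp_pos: [501.5, -149.7, 226.1]
orientation: [[0.457, 0.89, -0.001], [0.89, -0.457, 0.0], [-0.0, -0.001, -1.0]]
wrist_force: [0.4, 0.8, -0.6]
width: 1.002
grip_force: 0.0
```

Emit:
play_rows(
  translation=[
    [-0.008,0.004,0],
    [-0.016,0.008,0],
    [-0.024,0.013,0],
    [-0.031,0.018,0],
    [-0.038,0.022,0],
  ],
  yaw=[6,12,18,24,30],
  hand=[0,0,0,0,0],
)

```text
time: 42.52
tcp_pos: [504.0, -193.6, 226.0]
orientation: [[0.84, 0.542, -0.001], [0.542, -0.84, 0.0], [-0.001, -0.001, -1.0]]
wrist_force: [0.1, -0.6, -0.3]
width: 0.999
grip_force: 0.0
```

Emit:
play_rows(
  translation=[
    [0,0,0.01],
    [0,0,0.02],
    [0,0,0.03],
    [0,0,0.04],
    [0,0,0.04],
  ],
  yaw=[6,12,18,24,30],
  hand=[0,0,0,0,0],
)

```text
time: 42.93
tcp_pos: [502.7, -192.7, 184.0]
orientation: [[0.999, 0.049, -0.005], [0.049, -0.999, 0.002], [-0.005, -0.002, -1.0]]
wrist_force: [-0.1, -0.6, -0.3]
width: 1.001
grip_force: 0.0
```

Emit:
play_rows(
  translation=[
    [0,0,0],
    [0,0,0],
    [0,0,0],
    [0,0,0],
  ],
  yaw=[0,0,0,0],
  hand=[0,0,0,0],
)

```text
time: 43.27
tcp_pos: [504.2, -193.2, 187.0]
orientation: [[0.998, 0.056, 0.001], [0.056, -0.998, -0.0], [0.001, 0.0, -1.0]]
wrist_force: [-0.0, 0.6, 0.2]
width: 0.998
grip_force: 0.0
```

```bash
python3 -c "
from h import *
m=camera_model('wrist');im=capture('wrist')
for c in blobs(mask(im,'red'),300,3): print(c.reshape(-1,2).mean(0).round().tolist(),cv2.boundingRect(c),rect(m,c,125).tolist())
go((506.5,-193.4,113.3,2.9))"
```

```text
[257.0, 205.0] (245, 169, 26, 78) [510.3, -192.5, 49.0, 15.2, 2.6]
[82.0, 192.0] (0, 154, 193, 74) [515.1, -90.1, 125.4, 45.9, -86.7]
tcp [ 504.2 -193.2  187.1] head 3.2 w 1.001 t 43.3 F [0.3 0.1 0.7]
m [0.0023 0.0003 0.0738] yaw 0.3 rows>= 2
```

Emit:
play_rows(
  translation=[
    [0.002,0,0.03],
    [0.002,0,0.055],
    [0.002,0,0.073],
    [0.002,0,0.073],
    [0.002,0,0.073],
  ],
  yaw=[0,0,0,0,0],
  hand=[0,0,0,0,0],
  grip_force=60,
)

```text
time: 43.73
tcp_pos: [505.8, -193.0, 113.5]
orientation: [[0.998, 0.055, -0.001], [0.055, -0.998, 0.0], [-0.001, -0.001, -1.0]]
wrist_force: [0.7, 0.5, 0.3]
width: 0.995
grip_force: 0.0
```

Emit:
play_rows(
  translation=[
    [0,0,0],
    [0,0,0],
    [0,0,0],
    [0,0,0],
    [0,0,0],
  ],
  yaw=[0,0,0,0,0],
  hand=[1,1,1,1,1],
)

```text
time: 44.15
tcp_pos: [506.3, -193.2, 114.5]
orientation: [[0.999, 0.054, 0.001], [0.054, -0.999, -0.001], [0.001, 0.001, -1.0]]
wrist_force: [-0.2, 1.3, 0.2]
width: 0.3
grip_force: 0.0
```

Emit:
play_rows(
  translation=[
    [0,0,0],
    [0,0,0],
    [0,0,0],
    [0,0,0],
    [0,0,0],
  ],
  yaw=[0,0,0,0,0],
  hand=[1,1,1,1,1],
)

```text
time: 44.57
tcp_pos: [506.2, -192.5, 114.5]
orientation: [[0.999, 0.054, 0.001], [0.054, -0.999, 0.001], [0.001, -0.001, -1.0]]
wrist_force: [-0.5, 4.3, 5.6]
width: 0.176
grip_force: 58.8
```

Emit:
play_rows(
  translation=[
    [0,0,-0.004],
    [0,0,-0.009],
    [0,0,-0.0135],
    [0,0,-0.0135],
    [0,0,-0.0135],
  ],
  yaw=[0,0,0,0,0],
  hand=[1,1,1,1,1],
)

```text
time: 44.98
tcp_pos: [506.1, -192.6, 126.8]
orientation: [[0.999, 0.054, -0.0], [0.054, -0.999, 0.001], [-0.0, -0.001, -1.0]]
wrist_force: [3.7, 4.2, -8.7]
width: 0.177
grip_force: 58.6
```

Emit:
play_rows(
  translation=[
    [0,0,0],
    [0,0,0],
    [0,0,0],
  ],
  yaw=[0,0,0],
  hand=[1,1,1],
)

```text
time: 45.23
tcp_pos: [506.1, -192.6, 126.6]
orientation: [[0.999, 0.054, -0.0], [0.054, -0.999, 0.001], [-0.0, -0.001, -1.0]]
wrist_force: [4.2, 3.5, -8.7]
width: 0.174
grip_force: 58.6
```

Lifted 12 mm. Now turn +60°.

Emit:
play_rows(
  translation=[
    [0,0,0],
    [0,0,0],
    [0,0,0],
    [0,0,0],
    [0,0,0],
  ],
  yaw=[-4,-9,-14,-19,-24],
  hand=[1,1,1,1,1],
)

```text
time: 45.65
tcp_pos: [506.1, -192.4, 126.5]
orientation: [[0.888, 0.459, -0.0], [0.459, -0.888, 0.001], [0.0, -0.001, -1.0]]
wrist_force: [3.9, 3.6, -9.4]
width: 0.175
grip_force: 58.6
```

Emit:
play_rows(
  translation=[
    [0,0,0],
    [0,0,0],
    [0,0,0],
    [0,0,0],
    [0,0,0],
  ],
  yaw=[-5,-10,-15,-20,-26],
  hand=[1,1,1,1,1],
)

```text
time: 46.07
tcp_pos: [506.0, -192.2, 126.5]
orientation: [[0.597, 0.802, -0.0], [0.802, -0.597, 0.002], [0.001, -0.001, -1.0]]
wrist_force: [4.2, 4.3, -8.1]
width: 0.176
grip_force: 58.7
```

Emit:
play_rows(
  translation=[
    [0,0,0],
    [0,0,0],
    [0,0,0],
    [0,0,0],
    [0,0,0],
  ],
  yaw=[-5,-10,-10,-10,-10],
  hand=[1,1,1,1,1],
)

```text
time: 46.48
tcp_pos: [505.9, -192.2, 126.5]
orientation: [[0.453, 0.892, -0.001], [0.892, -0.453, 0.002], [0.001, -0.001, -1.0]]
wrist_force: [4.2, 5.2, -8.7]
width: 0.175
grip_force: 58.7
```

Emit:
play_rows(
  translation=[
    [0,0,0.004],
    [0,0,0.009],
    [0,0,0.013],
    [0,0,0.013],
    [0,0,0.013],
  ],
  yaw=[0,0,0,0,0],
  hand=[1,1,1,1,1],
)

```text
time: 46.9
tcp_pos: [506.0, -192.2, 114.6]
orientation: [[0.453, 0.892, -0.0], [0.892, -0.453, 0.002], [0.001, -0.001, -1.0]]
wrist_force: [0.7, 6.1, -2.0]
width: 0.177
grip_force: 59.8
```

Emit:
play_rows(
  translation=[
    [0,0,0],
    [0,0,0],
    [0,0,0],
    [0,0,0],
    [0,0,0],
  ],
  yaw=[0,0,0,0,0],
  hand=[0.3,0.3,0,0,0],
)

```text
time: 47.32
tcp_pos: [506.0, -193.5, 114.6]
orientation: [[0.452, 0.892, 0.0], [0.892, -0.452, -0.001], [-0.0, 0.001, -1.0]]
wrist_force: [0.5, 0.7, 0.1]
width: 0.872
grip_force: 0.0
```

Emit:
play_rows(
  translation=[
    [0,0,-0.03],
    [0,0,-0.07],
    [0,0,-0.11],
    [0,0,-0.15],
    [0,0,-0.17],
  ],
  yaw=[0,0,0,0,0],
  hand=[0,0,0,0,0],
)

```text
time: 47.73
tcp_pos: [507.3, -193.9, 289.8]
orientation: [[0.452, 0.892, 0.007], [0.892, -0.452, -0.004], [0.0, 0.008, -1.0]]
wrist_force: [0.2, -0.9, 0.4]
width: 1.001
grip_force: 0.0
```

Emit:
play_rows(
  translation=[
    [0,0,0],
    [0,0,0],
    [0,0,0],
    [0,0,0],
    [0,0,0],
  ],
  yaw=[0,0,0,0,0],
  hand=[0,0,0,0,0],
)

```text
time: 48.15
tcp_pos: [505.4, -192.9, 282.6]
orientation: [[0.452, 0.892, -0.003], [0.892, -0.452, 0.001], [-0.0, -0.003, -1.0]]
wrist_force: [-0.0, 0.1, -1.3]
width: 0.999
grip_force: 0.0
```

```bash
python3 - <<'E'
from h import *
go()
m=camera_model('wrist');a=capture('wrist')
for c in blobs(mask(a,'red'),300,3): print(c.reshape(-1,2).mean(0).round().tolist(),rect(m,c,125).tolist(),rect(m,c,86).tolist())
m=camera_model('top');b=capture('top')
for c in blobs(mask(b,'red'),60,5): print('top',c.reshape(-1,2).mean(0).round(),rect(m,c,58))
b=cv2.resize(b[120:250,100:400],(600,260));a=cv2.resize(a,(453,340))
p=np.zeros((600,600,3),np.uint8);p[:260]=b;p[260:,:453]=a
cv2.imwrite('pics/fin.png',p)
E
```

```text
tcp [ 505.4 -192.9  282.6] head 63.1 w 0.999 t 48.1 F [-0.   0.1 -1.3]
[259.0, 172.0] [507.8, -189.9, 48.0, 15.1, 62.8] [503.7, -198.0, 54.6, 17.2, 62.8]
[202.0, 87.0] [506.4, -108.5, 59.6, 45.3, -87.0] [502.2, -105.4, 67.8, 51.6, -87.0]
[172.0, 28.0] [502.4, -41.4, 56.7, 45.6, -86.7] [497.6, -29.0, 64.5, 51.9, -86.7]
top [114. 220.] [347.5 507.6  39.3  16.5 -87.9]
top [155. 193.] [422.4 396.   70.9  49.6 -82.8]
top [373. 164.] [ 513.5 -209.    49.7   22.6   61.1]
top [309. 168.] [501.  -28.5 234.8  53.8 -86.8]
top [151. 162.] [508.7 408.6  72.5  51.5 -82.9]
top [105.  82.] [735.1 552.3  71.6  71.1  59. ]
```

View pics/fin.png

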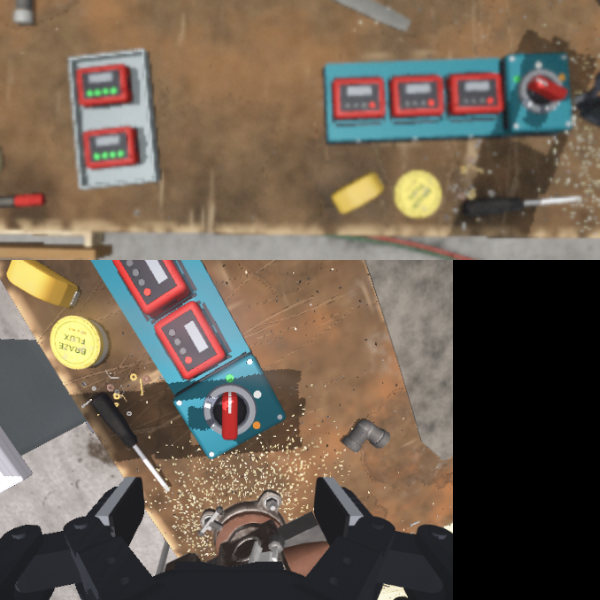

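The final picture shows both full packs in the tray at (104,85) and (112,147) and three flat packs flush in the sockets. The knob points at the green mark at (229,378), down at 62.8° against the expected 63.1°. The bystanders have not moved. Handing in.

```bash
python3 -c "
from plant import job
print(job.sign_off())"
```

```text
the job is handed in; nothing more can be done
None
```

I handed the job in, but sign-off returned no verdict. By camera and force readings, the selector is in the charge notch, both full packs stand in the tray, and all three flat packs are fully home.

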